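# Put the bar tools back in their places after the rush

## Task

Clear up the bar mat: stand the tamper in its round wooden stand, the cocoa shaker and the spice jar each in a pocket of its own in the wooden shaker caddy (either pocket), and the rubber stamp upright on the middle of its ink pad. Set each one down gently, without dropping it, and leave the espresso cup and the label roll standing where they are.

Things in the scene. Friction and masses are not known exactly. Their poses are not given: they have to be found in the camera images.
- tamper: Everything named here stands on a ribbed grey-blue rubber bar mat, 0.22 x 0.6 m, whose top is 14 mm above the counter. Coffee tamper, 0.42 kg, 87 mm high, standing upright: a steel foot 58 mm in diameter and 26 mm high, above it a brown turned wooden grip at most 38 mm in diameter, up to the top. Origin: centre of the underside, z up. The yaw means nothing.
- cocoa_shaker: Cocoa shaker, 0.1 kg (the one on the mat; another stands far right by the tong tray and is not meant), clear and grey with a light grey domed cap with holes, round, standing upright: 44 mm in diameter up to 70 mm height, 90 mm high in all. Origin: centre of the underside, z up. The yaw means nothing.
- spice_jar: Spice jar, 0.11 kg, clear with red-brown spice, a green and red label and a wide yellow-brown cap, round, standing upright: 42 mm in diameter, 96 mm high. Origin: centre of the underside, z up. The yaw means nothing.
- stamp: Wooden rubber stamp, 0.06 kg, 67 mm high, standing upright: a foot 34 mm (its x) by 46 mm (its y) and 20 mm high, above it a turned wooden handle about 27 mm in diameter, up to the top. Origin: centre of the underside, z up.
- tamper_stand: Tamper stand, fixed: a round pale wooden dish, 92 mm in outer diameter and 21 mm high, with a flat round recess 76 mm in diameter and 13 mm deep, floor lined with cork. Origin: centre of the underside, z up; the recess floor is 8 mm above it. The yaw means nothing.
- shaker_caddy: Shaker caddy, fixed: open dark wooden box, 70 mm (its x) by 135 mm (its y), 40 mm high, walls 5 mm. A wall across makes two pockets, each 60 x 60 mm inside, centred 32.5 mm either side of the origin along the caddy's y, floor 5 mm above the origin. Origin: centre of the underside, z up. With the other pocket filled, fingers have room only on the x sides.
- ink_pad: Ink pad, fixed: a flat black closed case, 64 mm (its x) by 90 mm (its y), 14 mm high, flat on top; home of the stamp. Origin: centre of the underside, z up.
- espresso_cup: White espresso cup, empty, loose; not to be moved. 56 mm high, 60 mm across, 85 mm with its handle, which points to -y of the cup. Origin: middle of that length on the underside, z up.
- label_roll: Roll of white labels lying flat, loose; not to be moved. 69 mm in diameter, 30 mm high. Origin: centre of the underside, z up.
Mind the look-alikes: they are no part of the job. Leave any orange look-alike of the stamp alone.

How it is judged:
By the outcome, as a careful person would: the job done as asked, in the order asked, and still so for the second after the job is handed in, with the robot touching nothing.
It also fails if it takes over 109 s, if anything falls off the work surface, if the arm or the gripper's body presses on something with over 40 N, if the wrist force passes 120 N, or if a joint passes its speed limit or range.

## Robot

A 7-joint arm with a two-finger parallel gripper is mounted at the origin on a cart in front of the work surface, level with it; the furniture and walls round the work are solid. World frame = base frame: x ahead of the robot, y to its left, z up, the work surface at z = 0. Lengths are in m, angles in rad, forces in N, time in s.
With the tool pointing down it reaches from about 0.425 to 0.875 m from the base axis. Payload 4.7 kg.
Tool frame: the origin (TCP) lies between the finger pads; the fingertips stand 22 mm ahead of it and the grasp point (between the pads) lies 3 mm ahead of it; z points along the fingers, y is the line along which they close (so a half turn about z gives the same grasp; the last joint's range is limited). The gripper opens to 87 mm and grips with 3 to 60 N. Pads are 19 mm wide; open, the fingers measure 117 mm over their backs; the gripper's body (75 mm by 190 mm) begins 51 mm behind the grasp point.
Start: joints at [1.137, 0.321, -0.07, 1.45, 0.023, 1.371, -0.057], TCP at [0.281, -0.586, 0.245] pointing down, gripper open.
Joint ranges: [-2.86, 2.86], [-0.3, 2.09], [-1.38, 1.24], [0.06, 2.45], [-1.56, 4.7], [0.09, 2.05], [-2.69, 2.69]. Speed limits (rad/s): [2.57, 2.57, 3.14, 3.14, 3.14, 3.14, 3.14].

## Interface

Orientations are given as a rotation vector (axis times angle).
In Python, from bench import ctrl gives the robot as it stands. The module is installed in compiled form; this text tells all that it offers.
- The arm moves only by the tool send_rows, never from a script. Its argument "motion" is a list of rows, each an object with "claw": the opening, from -1 (shut) to 1 (fully open); "slide": the shift along the tool's x, y, z in mm, a list of three; "delta_rot": the turn, a rotation vector about the tool's x, y, z in rad, a list of three. In form: [{"claw": claw, "slide": [x, y, z], "delta_rot": [ax, ay, az]}, ...]. A call has 1 to 5 rows; each row is the pose to reach, as a shift and turn from the pose commanded when the call began, along the tool's axes at that moment; what a row does not reach only later rows make up. A row lasts 1/10 s, in which the tool goes at most 50 mm and 8.59 degrees, less where a joint would pass 70% of its speed; a pose out of reach is approached as far as the arm can. A call with a gripper value outside its range is refused whole. The fingers move at their own pace and stop on an object; "grip_force" is the grip in N (left out, the last holds). Time passes only in rows, so rows that repeat a pose let the fingers close. It gives the time, the measured TCP pose, the force, the opening and the grip force at its end, in the units of the state.
- ctrl.get_state(): the state, without advancing time (a new reading comes with each control period).
- ctrl.get_image(name): name is "side" or "top" or "wrist"; returns a dict with "color" (400x640x3 uint8, blue, green, red), "fx", "fy", "cx", "cy" (pixels), "pose" (4x4, takes a point from camera to world coordinates). Camera axes: x right, y down, z forward; pixel columns grow to the right and rows downward; lengths in m; the calibration is good to about 2 mm. The wrist camera is an equidistant fisheye: a pixel r from the principal point sees the ray r / f radians off the axis. A picture is of the moment at which its call begins. There is no depth.
- ctrl.close_job(): hands the job in; it is judged then, once.
The state is a dict: "time": time; "joint_positions": joint angles; "qd": joint speeds; "joint_torque": joint torques, N m; "position": TCP position; "tool_rot": TCP orientation; "ft_force": force on the tool from outside, world axes, zero at the start; "torque": the same for the moment, N m; "grip_width": opening from 0.0 (shut) to 1.0 (fully open); "grip_force": force on a finger pad.
Only numpy, scipy, OpenCV 4.12 (cv2) and the standard library are available. Lean on these libraries where they do the work, as an engineer would, in place of code of your own. Each camera call takes 0.05 s, during which the arm holds its last target. There are 200 camera calls.

## Working session

There is one attempt and no reset: what is moved stays moved. The work goes in short steps, Python scripts to look and compute and a tool call to move; the robot and the scene stay as the last step left them, time stands still between calls to the robot, and variables do not carry over. Pictures are saved under pics/ and viewed, at most 14 in all, crops included, and the job is handed in when it is done.

Besides the shell and the picture viewer there is one more tool, called after ">>>" by a JSON object that holds its "name" and its "arguments". send_rows: Moves the arm, as the interface text tells. Its arguments: {"type":"object","properties":{"motion":{"type":"array","items":{"type":"object","properties":{"claw":{"type":"number"},"slide":{"type":"array","items":{"type":"number"}},"delta_rot":{"type":"array","items":{"type":"number"}}}}},"grip_force":{"type":"number"}},"required":["motion"]}

```bash
mkdir -p pics; cat > h.py <<'E'
import numpy as np, cv2
from bench import ctrl
from scipy.spatial.transform import Rotation as R
def snap(n,f=None):
    im=ctrl.get_image(n)
    np.savez(f'pics/{f or n}.npz',**im); cv2.imwrite(f'pics/{f or n}.png',im['color']); return im
def load(f): return dict(np.load(f'pics/{f}.npz'))
def ray(im,u,v):
    x=(u-im['cx'])/im['fx'];y=(v-im['cy'])/im['fy']
    T=np.array(im['pose']); d=T[:3,:3]@np.array([x,y,1.]); return T[:3,3],d/np.linalg.norm(d)
def fray(im,u,v):
    x=(u-im['cx'])/im['fx'];y=(v-im['cy'])/im['fy'];t=np.hypot(x,y);s=np.sin(t)/t if t>1e-9 else 1
    T=np.array(im['pose']); return T[:3,3],T[:3,:3]@np.array([x*s,y*s,np.cos(t)])
def plane(r,z): o,d=r; return o+d*(z-o[2])/d[2]
def tri(r1,r2):
    A=[];b=[]
    for o,d in (r1,r2):
        P=np.eye(3)-np.outer(d,d);A.append(P);b.append(P@o)
    p=np.linalg.lstsq(np.vstack(A),np.hstack(b),rcond=None)[0]
    g=[np.linalg.norm((np.eye(3)-np.outer(d,d))@(p-o)) for o,d in (r1,r2)]
    return p,max(g)
def proj(im,p):
    T=np.linalg.inv(np.array(im['pose']));q=T[:3,:3]@np.asarray(p,float)+T[:3,3]
    return im['fx']*q[0]/q[2]+im['cx'],im['fy']*q[1]/q[2]+im['cy']
E
python3 - <<'E'
from h import *
np.set_printoptions(precision=3,suppress=True)
for n in('top','side','wrist'):
    im=snap(n);print(n,im['fx'],im['cx'],im['cy'],im['pose'])
s=ctrl.get_state();print(s)
E
```

```text
top 448.5841220626757 319.88986389190603 194.24489763921284 [[-0.015 -0.992  0.129  0.35 ]
 [-1.     0.016  0.003 -0.288]
 [-0.005 -0.129 -0.992  1.082]
 [ 0.     0.     0.     1.   ]]
side 438.5107277357548 319.33613443908627 203.82427341174665 [[ 0.846 -0.302  0.439 -0.043]
 [-0.532 -0.446  0.72  -1.162]
 [-0.021 -0.843 -0.538  0.708]
 [ 0.     0.     0.     1.   ]]
wrist 309.70691628693146 318.5045891829121 200.0300041222788 [[ 0.432 -0.864 -0.258  0.351]
 [-0.902 -0.415 -0.123 -0.553]
 [-0.001  0.285 -0.958  0.384]
 [ 0.     0.     0.     1.   ]]
{'time': 0.15, 'joint_positions': array([ 1.137,  0.322, -0.07 ,  1.451,  0.023,  1.371, -0.057]), 'qd': array([-0.001, -0.003,  0.   , -0.005, -0.002, -0.   , -0.   ]), 'joint_torque': array([  0.   , -49.179,  -0.404, -31.288,  -0.064,   0.04 ,   0.   ]), 'position': array([ 0.281, -0.586,  0.244]), 'tool_rot': array([-3.062, -0.697,  0.001]), 'ft_force': array([-0.506,  0.632, -0.482]), 'torque': array([ 0.041, -0.019,  0.008]), 'grip_force': 0.0, 'grip_width': 1.0025619916190576}
```

View pics/top.png

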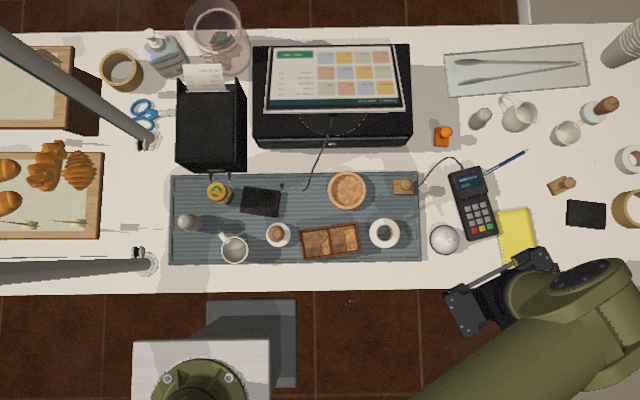

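View pics/side.png

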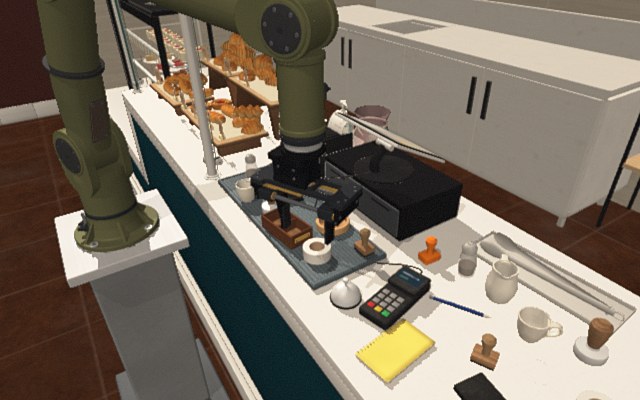

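The top view shows the mat spanning about (170–420, 172–263). On it:
- Tamper at (278,234).
- Cocoa shaker at (187,222).
- Spice jar at (218,190).
- Stamp at (403,186).
- Ink pad at (260,200).
- Stand at (347,190).
- Caddy at (330,241).
- Cup at (235,248).
- Label roll at (384,233).

Off the mat are look-alikes: an orange stamp (443,135), a stamp (562,185), a pad (585,213), a shaker (481,117) and a tamper (605,105). None of these are meant. I'll confirm in an enlarged crop. The arm hides the mat in the side view.

```bash
python3 - <<'E'
from h import *
np.set_printoptions(precision=3,suppress=True)
im=load('top')
cv2.imwrite('pics/topcrop.png',cv2.resize(im['color'][165:270,162:428],None,fx=3,fy=3,interpolation=cv2.INTER_CUBIC))
for n,u,v,z in [('tamper',278,234,.09),('shaker',187,222,.09),('jar',218,190,.11),('stamp',403,186,.08),('pad',260,200,.028),('stand',347,190,.035),('caddy',330,241,.054),('cup',235,248,.07),('roll',384,233,.044),('matTL',171,174,.014),('matBR',421,262,.014)]:
    p=plane(ray(im,u,v),z); print(n,p,np.hypot(p[0],p[1]))
s=ctrl.get_state(); print(R.from_rotvec(s['tool_rot']).as_matrix())
E
```

```text
tamper [ 0.393 -0.191  0.09 ] 0.43672664436705994
shaker [0.422 0.01  0.09 ] 0.4223091580698976
jar [ 0.49  -0.062  0.11 ] 0.4937727824383536
stamp [ 0.497 -0.473  0.08 ] 0.6857403879860742
pad [ 0.476 -0.143  0.028] 0.49710389706922736
stand [ 0.496 -0.349  0.035] 0.6062717020927444
caddy [ 0.376 -0.306  0.054] 0.48532341600579637
cup [ 0.364 -0.093  0.07 ] 0.37526102513347714
roll [ 0.393 -0.431  0.044] 0.5836431086437427
matTL [0.545 0.075 0.014] 0.5496188169916176
matBR [ 0.325 -0.52   0.014] 0.6134046595828404
[[ 0.901  0.433 -0.001]
 [ 0.433 -0.901  0.001]
 [-0.    -0.001 -1.   ]]
```

View pics/topcrop.png

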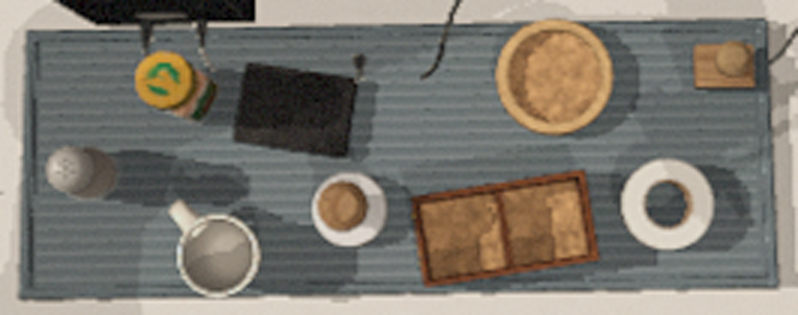

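The crop confirms the four targets on the mat: shaker cap at crop (68,170), jar (165,80), tamper (343,207) and stamp (735,58). I'll move over the mat for wrist views.

>>> {"name": "send_rows", "arguments": {"motion": [{"claw": 1, "slide": [50, -25, -40], "delta_rot": [0, 0, 0.15]}, {"claw": 1, "slide": [110, -55, -40], "delta_rot": [0, 0, 0.3]}, {"claw": 1, "slide": [160, -80, -40], "delta_rot": [0, 0, 0.45]}, {"claw": 1, "slide": [210, -105, -40], "delta_rot": [0, 0, 0.45]}, {"claw": 1, "slide": [264, -135, -40], "delta_rot": [0, 0, 0.45]}]}}

```text
time: 0.65
position: [0.4264, -0.3965, 0.2841]
tool_rot: [3.141, -0.005, 0.0]
ft_force: [1.2, -1.0, 0.7]
grip_width: 0.999
grip_force: 0.0
```

```bash
python3 - <<'E'
from h import *
im=snap('wrist','w1');s=ctrl.get_state();print(s['position'],s['tool_rot'],s['time'],s['joint_positions'])
E
```

```text
[ 0.43387017 -0.38656845  0.28432654] [-3.1357851  -0.01736571 -0.00719539] 0.7 [ 0.83789892  0.16522201 -0.17180995  1.56383436  0.02101969  1.41496288
 -0.89459966]
```

>>> {"name": "send_rows", "arguments": {"motion": [{"claw": 1, "slide": [0, -50, 0], "delta_rot": [0, 0, 0]}, {"claw": 1, "slide": [0, -100, 0], "delta_rot": [0, 0, 0]}, {"claw": 1, "slide": [0, -150, 0], "delta_rot": [0, 0, 0]}, {"claw": 1, "slide": [0, -200, 0], "delta_rot": [0, 0, 0]}, {"claw": 1, "slide": [0, -240, 0], "delta_rot": [0, 0, 0]}]}}

```text
time: 1.2
position: [0.4257, -0.1552, 0.2839]
tool_rot: [-3.142, 0.0, 0.0]
ft_force: [0.3, -0.3, 0.6]
grip_width: 1.001
grip_force: 0.0
```

```bash
python3 - <<'E'
from h import *
np.set_printoptions(precision=3,suppress=True)
im=snap('wrist','w2');im=snap('side','side2');s=ctrl.get_state();print(s['position'],s['tool_rot'],s['time'],s['joint_positions'])
a=load('w1');b=load('w2');print(a['pose'],b['pose'])
cv2.imwrite('pics/w12.png',np.vstack([a['color'][0:300],b['color'][0:300]]))
E
```

```text
[ 0.427 -0.152  0.284] [-3.141 -0.012 -0.001] 1.3 [ 0.666 -0.11  -0.35   1.838 -0.039  1.406 -1.239]
[[-0.004 -0.959 -0.285  0.504]
 [-1.     0.004 -0.    -0.398]
 [ 0.001  0.285 -0.959  0.425]
 [ 0.     0.     0.     1.   ]] [[-0.001 -0.959 -0.285  0.503]
 [-1.     0.001 -0.001 -0.156]
 [ 0.001  0.285 -0.959  0.425]
 [ 0.     0.     0.     1.   ]]
```

View pics/w12.png

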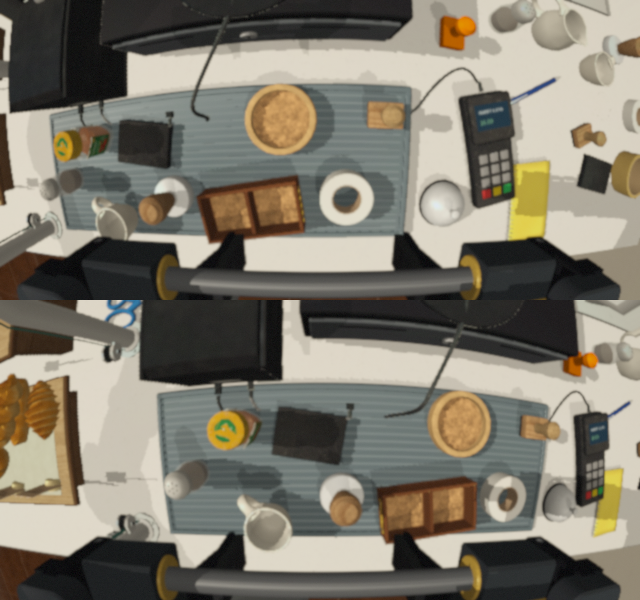

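The two wrist views (rows in the second are −300) show:

| Thing | w1 | w2 |
|---|---|---|
| Shaker cap | (49,188) | (177,185) |
| Jar cap | (67,145) | (227,130) |
| Pad | (145,143) | (312,135) |
| Tamper knob | (155,208) | (346,210) |
| Stand | (280,119) | (460,123) |
| Caddy | (252,208) | (428,210) |
| Stamp knob | (392,118) | (548,128) |

Next I'll mask each one and triangulate.

```bash
cat > m.py <<'E'
from h import *
np.set_printoptions(precision=3,suppress=True)
ims={k:load(k) for k in('top','w1','w2')}
lab={k:cv2.cvtColor(i['color'],cv2.COLOR_BGR2LAB).astype(float) for k,i in ims.items()}
def rr(k,u,v): return (ray if k=='top' else fray)(ims[k],u,v)
def blob(k,seed,rad,tol,lw=.35):
    """region like the seed's 5x5 colour, connected to it, within rad"""
    L=lab[k];u,v=seed;c=np.median(L[v-1:v+2,u-1:u+2].reshape(-1,3),0)
    d=(L-c)*[lw,1,1];m=(np.linalg.norm(d,axis=2)<tol).astype(np.uint8)
    w=np.zeros_like(m);cv2.circle(w,seed,rad,1,-1);m&=w
    n,l=cv2.connectedComponents(m);m=(l==l[v,u]).astype(np.uint8)
    cs,_=cv2.findContours(m,cv2.RETR_EXTERNAL,cv2.CHAIN_APPROX_NONE);return max(cs,key=cv2.contourArea)
def cen(c): M=cv2.moments(c);return M['m10']/M['m00'],M['m01']/M['m00']
E
python3 - <<'E'
from m import *
S={'knob':dict(top=(276,233),w1=(153,208),w2=(345,212),rad=20,tol=12),
'jar':dict(top=(210,190),w1=(61,145),w2=(214,132),rad=24,tol=18),
'shk':dict(top=(185,222),w1=(49,187),w2=(176,185),rad=14,tol=9),
'stamp':dict(top=(407,185),w1=(395,118),w2=(552,128),rad=14,tol=9),
'stand':dict(top=(332,184),w1=(252,114),w2=(434,117),rad=80,tol=12),
'pad':dict(top=(262,200),w1=(145,143),w2=(312,135),rad=45,tol=10)}
col=dict(ims={})
for n,s in S.items():
    rs={}
    for k in('top','w1','w2'):
        c=blob(k,s[k],s['rad'],s['tol']);h=cv2.convexHull(c);u,v=cen(h)
        rs[k]=rr(k,u,v);print(n,k,'(%.1f,%.1f)'%(u,v),'A',cv2.contourArea(h),cv2.boundingRect(h));cv2.drawContours(ims[k]['color'],[h],-1,(255,0,255),1)
    for a,b in(('w1','w2'),('top','w1'),('top','w2')): p,g=tri(rs[a],rs[b]);print('   ',a,b,p,'gap %.4f'%g)
o=np.vstack([ims['w1']['color'][60:260],ims['w2']['color'][60:260]]);t=cv2.resize(ims['top']['color'][165:270,162:428],(640,253))
cv2.imwrite('pics/chk.png',np.vstack([o[:, :],t])[:600] if 0 else cv2.resize(np.vstack([o,t]),(588,600)))
E
```

```text
knob top (273.9,233.4) A 132.0 (268, 226, 13, 16)
knob w1 (147.8,210.8) A 327.0 (139, 198, 19, 26)
knob w2 (343.1,210.7) A 604.0 (330, 197, 28, 29)
    w1 w2 [ 0.393 -0.184  0.095] gap 0.0001
    top w1 [ 0.393 -0.183  0.095] gap 0.0007
    top w2 [ 0.394 -0.184  0.099] gap 0.0002
jar top (216.0,191.0) A 261.5 (207, 182, 19, 19)
jar w1 (62.9,146.4) A 440.0 (54, 132, 19, 30)
jar w2 (223.0,130.5) A 854.5 (208, 112, 31, 37)
    w1 w2 [ 0.485 -0.056  0.105] gap 0.0002
    top w1 [ 0.487 -0.057  0.108] gap 0.0014
    top w2 [ 0.486 -0.061  0.122] gap 0.0002
shk top (182.4,220.9) A 116.0 (177, 214, 12, 15)
shk w1 (53.0,187.6) A 324.0 (44, 175, 19, 26)
shk w2 (172.0,186.2) A 347.0 (163, 173, 19, 26)
    w1 w2 [0.416 0.035 0.06 ] gap 0.0021
    top w1 [0.423 0.026 0.069] gap 0.0033
    top w2 [0.423 0.017 0.097] gap 0.0012
stamp top (402.5,186.4) A 222.5 (394, 179, 19, 15)
stamp w1 (391.6,115.5) A 371.0 (381, 104, 22, 24)
stamp w2 (552.9,130.5) A 134.5 (547, 123, 13, 16)
    w1 w2 [ 0.499 -0.481  0.076] gap 0.0002
    top w1 [ 0.498 -0.477  0.074] gap 0.0044
    top w2 [ 0.497 -0.471  0.085] gap 0.0022
stand top (346.3,189.9) A 800.5 (330, 174, 33, 33)
stand w1 (271.4,119.5) A 1791.5 (251, 90, 39, 59)
stand w2 (460.0,123.4) A 2995.5 (431, 91, 59, 66)
    w1 w2 [ 0.494 -0.341  0.046] gap 0.0002
    top w1 [ 0.493 -0.345  0.066] gap 0.0016
    top w2 [ 0.495 -0.347  0.034] gap 0.0013
pad top (260.1,201.1) A 979.0 (240, 186, 41, 31)
pad w1 (145.4,142.9) A 2241.5 (118, 120, 55, 48)
pad w2 (309.1,134.9) A 3304.0 (273, 108, 74, 57)
    w1 w2 [ 0.471 -0.144  0.017] gap 0.0000
    top w1 [ 0.473 -0.142  0.015] gap 0.0023
    top w2 [ 0.472 -0.145  0.038] gap 0.0003
```

View pics/chk.png

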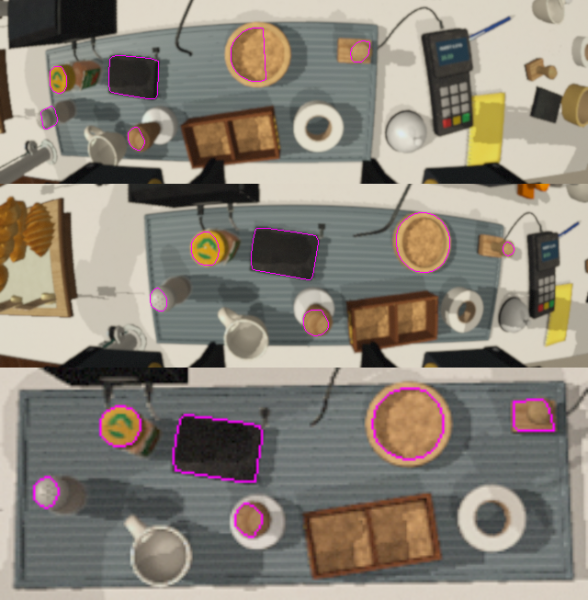

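The masks sit well on the tamper knob, jar cap, pad and stand (the last two in top and w2). The shaker and stamp blobs are rough, so I'll look at those again close up. Next come the caddy and pad rectangles, and the printer clearance.

```bash
python3 - <<'E'
from m import *
def rect(k,box,f):
    L=lab[k];m=np.zeros(L.shape[:2],np.uint8);x0,y0,x1,y1=box
    m[y0:y1,x0:x1]=f(L[y0:y1,x0:x1]).astype(np.uint8)
    m=cv2.morphologyEx(m,cv2.MORPH_OPEN,np.ones((3,3)))
    m=cv2.morphologyEx(m,cv2.MORPH_CLOSE,np.ones((5,5)))
    cs,_=cv2.findContours(m,cv2.RETR_EXTERNAL,cv2.CHAIN_APPROX_NONE);c=max(cs,key=cv2.contourArea)
    return cv2.convexHull(c)
def ground(k,h,z):
    P=np.array([plane(rr(k,u,v),z)[:2] for u,v in h[:,0]],np.float32);return cv2.minAreaRect(P*1000),P
for k,box in(('top',(293,215,368,268)),('w2',(370,170,480,250)),('w1',(192,170,310,245))):
    h=rect(k,box,lambda L:(L[...,1]>132)&(L[...,2]>131))
    (c,s,a),_=ground(k,h,.054);print('caddy',k,c,s,a,cv2.boundingRect(h))
for k,box in(('top',(236,182,284,220)),('w2',(268,100,352,168)),('w1',(112,115,178,175))):
    h=rect(k,box,lambda L:L[...,0]<45)
    (c,s,a),_=ground(k,h,.028);print('pad',k,c,s,a)
for k,seed in(('top',(332,184)),('w2',(434,117))):
    h=cv2.convexHull(blob(k,seed,80,12))
# stand outer rim: wood colours
for k,box in(('top',(322,166,374,214)),('w2',(420,82,498,168)),('w1',(238,78,326,160))):
    h=rect(k,box,lambda L:L[...,2]>140)
    P=np.array([plane(rr(k,u,v),.035)[:2] for u,v in h[:,0]],np.float32)*1000
    print('stand',k,cv2.minEnclosingCircle(P),cv2.fitEllipse(P))
for n,u,v in(('printer front-bottom L',177,171),('R',246,171)):print(n,plane(ray(ims['top'],u,v),0))
for p in((150,145),(150,265)):print('post',plane(ray(ims['top'],*p),0))
E
```

```text
caddy top (377.134765625, -306.0779113769531) (70.23584747314453, 135.60939025878906) 7.985145092010498 (299, 222, 63, 38)
caddy w2 (379.6207275390625, -304.02490234375) (79.5919418334961, 140.89825439453125) 7.253680229187012 (378, 177, 99, 67)
caddy w1 (378.88250732421875, -308.4243469238281) (76.44646453857422, 136.91323852539062) 7.549286842346191 (197, 176, 108, 67)
pad top (473.31329345703125, -143.26419067382812) (88.8714599609375, 61.92939758300781) 81.30662536621094
pad w2 (469.9905700683594, -143.6594696044922) (86.06854248046875, 60.01585006713867) 82.50338745117188
pad w1 (470.12615966796875, -148.22410583496094) (90.46833038330078, 59.57510757446289) 81.9943618774414
stand top ((496.2032470703125, -347.0861511230469), 46.5854606628418) ((496.001708984375, -347.4474792480469), (91.6572494506836, 92.37528991699219), 30.77983856201172)
stand w2 ((493.3635559082031, -346.039306640625), 49.23457336425781) ((493.83587646484375, -346.57818603515625), (92.00946044921875, 98.79673767089844), 175.7498016357422)
stand w1 ((493.9361267089844, -349.4856262207031), 46.238704681396484) ((493.91510009765625, -349.458251953125), (91.9063949584961, 92.144775390625), 158.63636779785156)
printer front-bottom L [0.554 0.065 0.   ]
R [ 0.552 -0.105  0.   ]
post [0.621 0.133 0.   ]
post [0.327 0.124 0.   ]
```

Measured: 
- Caddy: (0.377, −0.306), yaw +8°, measured size 70×135. 
- Pad: (0.4725, −0.1435), yaw −8.4°. 
- Stand: (0.4955, −0.347), Ø92. 
- Tamper: (0.393, −0.185), knob height about 0.095. 

All of these match the sizes in the text, so I'll pick up the tamper.

>>> {"name": "send_rows", "arguments": {"motion": [{"claw": 0.4, "slide": [-17, 17, 40], "delta_rot": [0, 0, 0]}, {"claw": 0.4, "slide": [-34, 33, 80], "delta_rot": [0, 0, 0]}, {"claw": 0.4, "slide": [-34, 33, 120], "delta_rot": [0, 0, 0]}, {"claw": 0.4, "slide": [-34, 33, 130], "delta_rot": [0, 0, 0]}, {"claw": 0.4, "slide": [-34, 33, 130], "delta_rot": [0, 0, 0]}], "grip_force": 25}}

```text
time: 1.8
position: [0.3911, -0.1908, 0.1529]
tool_rot: [-3.14, 0.003, 0.004]
ft_force: [-0.2, -0.1, 0.9]
grip_width: 0.717
grip_force: 0.0
```

```bash
python3 - <<'E'
from h import *
s=ctrl.get_state();print(s['position'],s['tool_rot'],s['joint_positions'])
im=snap('wrist','w3');snap('side','side3')
p=im['pose'];print(p)
cv2.imwrite('pics/w3s.png',np.vstack([im['color'][120:400,100:540],load('side3')['color'][120:320,150:590]]))
E
```

```text
[ 0.39108551 -0.19083198  0.15294618] [-3.13981524  0.0034472   0.00434396] [ 0.70622438 -0.05485192 -0.3022865   2.06018511 -0.01858773  1.13708402
 -1.16076087]
[[-3.09434352e-03 -9.57776443e-01 -2.87497323e-01  4.68847205e-01]
 [-9.99994878e-01  2.72865128e-03  1.67267559e-03 -1.92255275e-01]
 [-8.17569337e-04  2.87501026e-01 -9.57779981e-01  2.93376849e-01]
 [ 0.00000000e+00  0.00000000e+00  0.00000000e+00  1.00000000e+00]]
```

View pics/w3s.png

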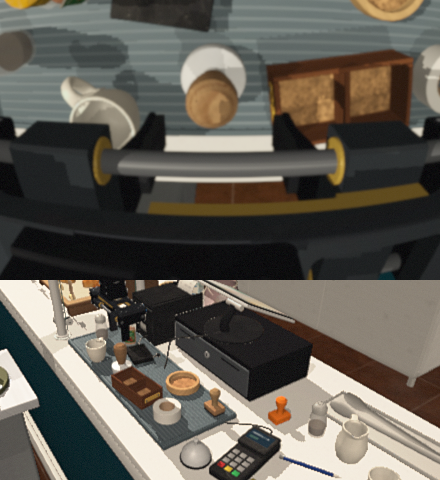

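The crop shows the tamper knob at about (312,218) in full wrist coordinates, with the fingers centred at about 320. The knob is a few mm to +y, so the centre is y ≈ −0.187. The side view is now clear over the stand, stamp and roll. I'll descend and grip.

>>> {"name": "send_rows", "arguments": {"motion": [{"claw": 0.4, "slide": [2, -4, 30], "delta_rot": [0, 0, 0]}, {"claw": 0.4, "slide": [2, -4, 55], "delta_rot": [0, 0, 0]}, {"claw": 0.4, "slide": [2, -4, 75], "delta_rot": [0, 0, 0]}, {"claw": 0.4, "slide": [2, -4, 75], "delta_rot": [0, 0, 0]}, {"claw": -0.2, "slide": [2, -4, 75], "delta_rot": [0, 0, 0]}], "grip_force": 25}}

```text
time: 2.4
position: [0.3955, -0.1875, 0.0807]
tool_rot: [3.14, -0.003, 0.004]
ft_force: [0.8, -0.6, 1.1]
grip_width: 0.662
grip_force: 0.0
```

>>> {"name": "send_rows", "arguments": {"motion": [{"claw": -0.4, "slide": [0, 0, 0], "delta_rot": [0, 0, 0]}, {"claw": -0.6, "slide": [0, 0, 0], "delta_rot": [0, 0, 0]}, {"claw": -0.8, "slide": [0, 0, 0], "delta_rot": [0, 0, 0]}, {"claw": -1, "slide": [0, 0, 0], "delta_rot": [0, 0, 0]}, {"claw": -1, "slide": [0, 0, 0], "delta_rot": [0, 0, 0]}], "grip_force": 25}}

```text
time: 2.9
position: [0.3945, -0.1869, 0.0796]
tool_rot: [3.141, -0.003, 0.002]
ft_force: [0.7, 1.6, 4.2]
grip_width: 0.392
grip_force: 25.7
```

>>> {"name": "send_rows", "arguments": {"motion": [{"claw": -1, "slide": [0, 0, -10], "delta_rot": [0, 0, 0]}, {"claw": -1, "slide": [0, 0, -35], "delta_rot": [0, 0, 0]}, {"claw": -1, "slide": [0, 0, -65], "delta_rot": [0, 0, 0]}, {"claw": -1, "slide": [0, 0, -80], "delta_rot": [0, 0, 0]}, {"claw": -1, "slide": [15, 20, -80], "delta_rot": [0, 0, 0]}]}}

```text
time: 3.4
position: [0.4089, -0.2061, 0.1614]
tool_rot: [3.14, 0.0, 0.002]
ft_force: [1.6, -0.6, -4.4]
grip_width: 0.39
grip_force: 25.7
```

>>> {"name": "send_rows", "arguments": {"motion": [{"claw": -1, "slide": [22, 36, 0], "delta_rot": [0, 0, 0]}, {"claw": -1, "slide": [45, 72, 0], "delta_rot": [0, 0, 0]}, {"claw": -1, "slide": [66, 108, 0], "delta_rot": [0, 0, 0]}, {"claw": -1, "slide": [86, 140, 0], "delta_rot": [0, 0, 0]}, {"claw": -1, "slide": [86, 140, 0], "delta_rot": [0, 0, 0]}]}}

```text
time: 3.9
position: [0.4946, -0.3527, 0.1577]
tool_rot: [3.14, -0.011, -0.001]
ft_force: [-0.6, -0.4, -4.1]
grip_width: 0.389
grip_force: 25.7
```

```bash
python3 - <<'E'
from h import *
np.set_printoptions(precision=4,suppress=True)
for i in range(3):
    im=snap('wrist','w4');s=ctrl.get_state();print(s['position'],s['tool_rot'],s['grip_width'],s['grip_force'],im['pose'][:3,3])
snap('side','side4')
cv2.imwrite('pics/w4s.png',np.vstack([im['color'][120:400,100:540],load('side4')['color'][120:320,150:590]]))
E
```

```text
[ 0.4938 -0.3496  0.1576] [-3.1407  0.0087  0.0036] 0.3899260219005485 25.705772630435604 [ 0.572  -0.354   0.2983]
[ 0.4936 -0.3476  0.1577] [-3.1396  0.0056  0.0041] 0.3937077510460895 25.71559189787081 [ 0.5714 -0.3512  0.298 ]
[ 0.4937 -0.3465  0.158 ] [-3.1397  0.0035  0.0035] 0.3895240382616819 25.720282507081507 [ 0.5713 -0.3491  0.2982]
```

View pics/w4s.png

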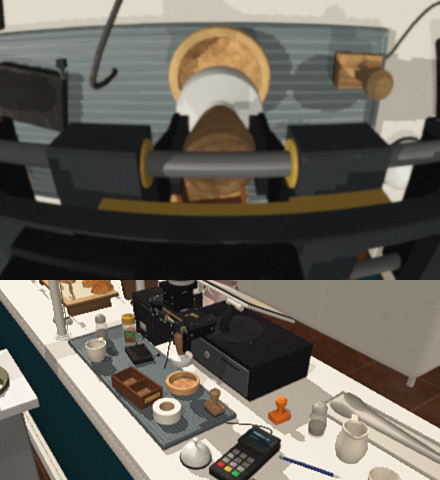

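The tamper hangs upright over the stand (crop at (220,150) with the dish at (220,75)), and the side view agrees. I'll lower it slowly.

>>> {"name": "send_rows", "arguments": {"motion": [{"claw": -1, "slide": [1, 0, 25], "delta_rot": [0, 0, 0]}, {"claw": -1, "slide": [1, 0, 45], "delta_rot": [0, 0, 0]}, {"claw": -1, "slide": [1, 0, 57], "delta_rot": [0, 0, 0]}, {"claw": -1, "slide": [1, 0, 63], "delta_rot": [0, 0, 0]}, {"claw": -1, "slide": [1, 0, 66], "delta_rot": [0, 0, 0]}]}}

```text
time: 4.6
position: [0.4955, -0.3469, 0.093]
tool_rot: [3.142, -0.003, -0.0]
ft_force: [0.7, -0.0, -4.5]
grip_width: 0.391
grip_force: 25.6
```

>>> {"name": "send_rows", "arguments": {"motion": [{"claw": -1, "slide": [0, 0, 1], "delta_rot": [0, 0, 0]}, {"claw": -1, "slide": [0, 0, 2], "delta_rot": [0, 0, 0]}, {"claw": -1, "slide": [0, 0, 2], "delta_rot": [0, 0, 0]}]}}

```text
time: 4.9
position: [0.4959, -0.3476, 0.0916]
tool_rot: [3.141, -0.003, 0.001]
ft_force: [-0.5, 0.0, -3.8]
grip_width: 0.388
grip_force: 25.6
```

>>> {"name": "send_rows", "arguments": {"motion": [{"claw": -1, "slide": [0, 0, 1], "delta_rot": [0, 0, 0]}, {"claw": -1, "slide": [0, 0, 2], "delta_rot": [0, 0, 0]}, {"claw": -1, "slide": [0, 0, 2], "delta_rot": [0, 0, 0]}]}}

```text
time: 5.2
position: [0.4955, -0.3473, 0.0889]
tool_rot: [3.142, -0.004, -0.0]
ft_force: [-0.4, -0.1, -3.8]
grip_width: 0.389
grip_force: 25.6
```

>>> {"name": "send_rows", "arguments": {"motion": [{"claw": -1, "slide": [0, 0, 1], "delta_rot": [0, 0, 0]}, {"claw": -1, "slide": [0, 0, 1.5], "delta_rot": [0, 0, 0]}, {"claw": -1, "slide": [0, 0, 1.5], "delta_rot": [0, 0, 0]}]}}

```text
time: 5.5
position: [0.4959, -0.3474, 0.0878]
tool_rot: [3.141, -0.003, 0.001]
ft_force: [1.1, 0.3, -1.8]
grip_width: 0.393
grip_force: 25.5
```

>>> {"name": "send_rows", "arguments": {"motion": [{"claw": -1, "slide": [0, 0, 0.7], "delta_rot": [0, 0, 0]}, {"claw": -1, "slide": [0, 0, 0.7], "delta_rot": [0, 0, 0]}]}}

```text
time: 5.7
position: [0.4963, -0.3474, 0.0877]
tool_rot: [3.141, -0.003, 0.002]
ft_force: [-0.2, 1.2, 2.0]
grip_width: 0.395
grip_force: 25.4
```

>>> {"name": "send_rows", "arguments": {"motion": [{"claw": -0.15, "slide": [0, 0, 0], "delta_rot": [0, 0, 0]}, {"claw": 0.1, "slide": [0, 0, 0], "delta_rot": [0, 0, 0]}, {"claw": 0.4, "slide": [0, 0, 0], "delta_rot": [0, 0, 0]}, {"claw": 0.6, "slide": [0, 0, 0], "delta_rot": [0, 0, 0]}, {"claw": 0.6, "slide": [0, 0, 0], "delta_rot": [0, 0, 0]}]}}

```text
time: 6.2
position: [0.4954, -0.3473, 0.0866]
tool_rot: [-3.142, 0.003, 0.0]
ft_force: [-0.5, -0.5, 0.2]
grip_width: 0.699
grip_force: 0.0
```

>>> {"name": "send_rows", "arguments": {"motion": [{"claw": 0.6, "slide": [0, 0, -40], "delta_rot": [0, 0, 0]}, {"claw": 0.6, "slide": [0, 0, -90], "delta_rot": [0, 0, 0]}, {"claw": 0.6, "slide": [0, 0, -140], "delta_rot": [0, 0, 0]}, {"claw": 0.6, "slide": [-8, -40, -160], "delta_rot": [0, 0, 0]}, {"claw": 0.6, "slide": [-16, -85, -160], "delta_rot": [0, 0, 0]}]}}

```text
time: 6.7
position: [0.4813, -0.2638, 0.2512]
tool_rot: [3.137, -0.009, 0.011]
ft_force: [1.2, 0.9, 0.2]
grip_width: 0.801
grip_force: 0.0
```

>>> {"name": "send_rows", "arguments": {"motion": [{"claw": 0.6, "slide": [-9, -48, 0], "delta_rot": [0, 0, 0]}, {"claw": 0.6, "slide": [-18, -96, 0], "delta_rot": [0, 0, 0]}, {"claw": 0.6, "slide": [-28, -144, 0], "delta_rot": [0, 0, 0]}, {"claw": 0.6, "slide": [-36, -190, 0], "delta_rot": [0, 0, 0]}, {"claw": 0.6, "slide": [-44, -230, 0], "delta_rot": [0, 0, 0]}]}}

```text
time: 7.2
position: [0.4356, -0.0297, 0.2469]
tool_rot: [3.141, -0.001, 0.001]
ft_force: [-0.3, 0.3, -0.4]
grip_width: 0.8
grip_force: 0.0
```

```bash
python3 - <<'E'
from h import *
np.set_printoptions(precision=4,suppress=True)
snap('top','top5')
for i in range(4): im=snap('wrist','w5')
s=ctrl.get_state();print(s['position'],s['tool_rot'],s['time'],im['pose'],s['joint_positions'])
t=cv2.resize(load('side4')['color'][120:200,220:330],None,fx=5.8,fy=5.8)[:,:640]
cv2.imwrite('pics/w5s.png',cv2.resize(np.vstack([im['color'][:,:],t])[:860],(440,590)))
t2=cv2.resize(load('top5')['color'][160:280,165:425],None,fx=2.4,fy=2.4)
cv2.imwrite('pics/w5s.png',np.vstack([im['color'][:270],t2[:300,:624].copy() if 0 else cv2.resize(t2,(640,288))]))
E
```

```text
[ 0.4363 -0.0329  0.2469] [ 3.1406 -0.0037  0.0007] 7.45 [[-0.0008 -0.9588 -0.2842  0.5135]
 [-1.      0.0014 -0.002  -0.0325]
 [ 0.0024  0.2842 -0.9588  0.3878]
 [ 0.      0.      0.      1.    ]] [ 0.5323 -0.1306 -0.4717  1.9244 -0.0599  1.3336 -1.495 ]Traceback (most recent call last):
  File "<stdin>", line 7, in <module>
    return _nx.concatenate(arrs, 0, dtype=dtype, casting=casting)
           ~~~~~~~~~~~~~~~^^^^^^^^^^^^^^^^^^^^^^^^^^^^^^^^^^^^^^^
ValueError: all the input array dimensions except for the concatenation axis must match exactly, but along dimension 1, the array at index 0 has size 640 and the array at index 1 has size 638
```

```bash
python3 - <<'E'
from h import *
a=load('w5')['color'][:300];b=cv2.resize(load('top5')['color'][160:280,165:425],(640,295))
cv2.imwrite('pics/w5s.png',np.vstack([a,b]))
E
```

```text
(no output)
```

View pics/w5s.png

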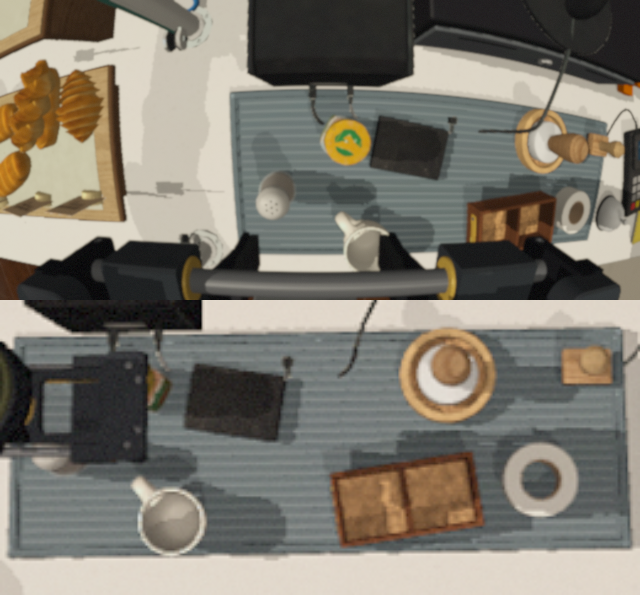

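The tamper stands centred in its stand: in the top crop its foot and the dish are both at about (447,374). In w5 the shaker's cap is at (271,205) with its body up to (278,175), and the jar cap is at (347,141). I'll triangulate both.

```bash
python3 - <<'E'
from m import *
for k in('w5','side4'): ims[k]=load(k);lab[k]=cv2.cvtColor(ims[k]['color'],cv2.COLOR_BGR2LAB).astype(float)
def rr(k,u,v): return (fray if k[0]=='w' else ray)(ims[k],u,v)
jc=cen(cv2.convexHull(blob('w5',(335,141),30,18)));print('jar w5',jc)
J={'w5':jc,'top':(216,191),'w2':(223,130.5)}
S={'w5':(271,205),'top':(184.3,221.5),'w2':(177,185)}
for n,D in(('jar',J),('shk',S)):
    for a,b in(('w5','top'),('w5','w2'),('top','w2')):print(n,a,b,*tri(rr(a,*D[a]),rr(b,*D[b])))
    for k in D:print('   ',k,[plane(rr(k,*D[k]),z)[:2] for z in(.09,.105)])
# light-grey blob of shaker: print low-b (neutral) mask boxes
for k,box in(('w5',(250,165,300,225)),('w2',(158,155,212,205)),('top',(174,208,204,236))):
    x0,y0,x1,y1=box;L=lab[k][y0:y1,x0:x1];m=((L[...,2]>127)&(L[...,0]>95)).astype(np.uint8)
    n,l,st,ce=cv2.connectedComponentsWithStats(m);i=1+np.argmax(st[1:,4]);print(k,st[i]+[x0,y0,0,0,0],ce[i]+[x0,y0])
a=[cv2.resize(ims[k]['color'][y0:y1,x0:x1],(260,300),interpolation=cv2.INTER_CUBIC) for k,(x0,y0,x1,y1) in(('w5',(250,165,302,225)),('w2',(158,150,210,210)),('top',(174,205,204,240)))]
cv2.imwrite('pics/shk.png',np.hstack(a))
E
```

```text
jar w5 (344.66357694592983, 141.6316102198455)
jar w5 top [ 0.487 -0.057  0.11 ] 0.001104391628013891
jar w5 w2 [ 0.485 -0.057  0.109] 0.0003177300562235419
jar top w2 [ 0.486 -0.061  0.122] 0.00012975005571435534
    w5 [array([ 0.484, -0.058]), array([ 0.485, -0.057])]
    top [array([ 0.491, -0.053]), array([ 0.488, -0.057])]
    w2 [array([ 0.484, -0.051]), array([ 0.485, -0.055])]
shk w5 top [0.423 0.014 0.099] 4.5503216016305214e-05
shk w5 w2 [0.42  0.016 0.085] 0.0013998682587759036
shk top w2 [0.423 0.016 0.087] 0.0017206436995004758
    w5 [array([0.42 , 0.015]), array([0.425, 0.013])]
    top [array([0.423, 0.016]), array([0.422, 0.012])]
    w2 [array([0.423, 0.013]), array([0.426, 0.005])]
w5 [ 250  165   50   60 2541] [272.105 196.503]
w2 [ 158  155   54   50 2084] [180.547 181.53 ]
top [174 208  30  28 530] [185.958 221.251]
```

View pics/shk.png

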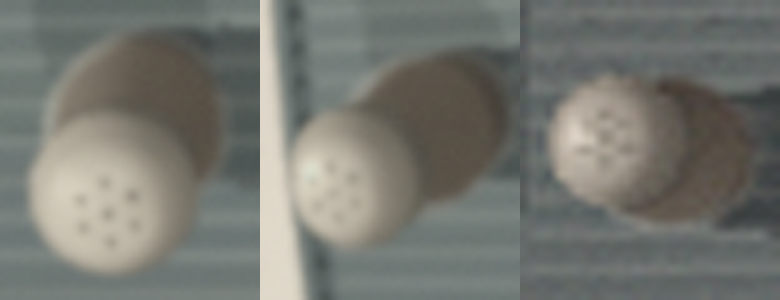

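Using the hole pattern, the shaker's axis is at (0.422, 0.0125) with its top at about 0.10. The jar is at (0.487, −0.057) with its top at about 0.11. Both match the stated heights on the mat. I'm moving over the shaker.

>>> {"name": "send_rows", "arguments": {"motion": [{"claw": 0.6, "slide": [-7, -22, 30], "delta_rot": [0, 0, 0]}, {"claw": 0.6, "slide": [-14, -45, 70], "delta_rot": [0, 0, 0]}, {"claw": 0.6, "slide": [-14, -45, 105], "delta_rot": [0, 0, 0]}, {"claw": 0.6, "slide": [-14, -45, 110], "delta_rot": [0, 0, 0]}, {"claw": 0.6, "slide": [-14, -45, 110], "delta_rot": [0, 0, 0]}], "grip_force": 12}}

```text
time: 7.95
position: [0.4222, 0.0116, 0.1364]
tool_rot: [-3.141, 0.007, 0.003]
ft_force: [0.2, -0.1, -0.2]
grip_width: 0.802
grip_force: 0.0
```

```bash
python3 - <<'E'
from h import *
np.set_printoptions(precision=4,suppress=True)
for i in range(3):
    im=snap('wrist','w6');s=ctrl.get_state();print(s['position'],s['tool_rot'])
print(s['joint_positions'])
g=cv2.cvtColor(im['color'],cv2.COLOR_BGR2LAB)
cv2.imwrite('pics/w6.png',im['color'][80:320,160:480])
E
```

```text
[0.4233 0.0117 0.1377] [-3.1413  0.0071 -0.0011]
[0.4239 0.0118 0.1384] [-3.1415  0.0069 -0.0038]
[0.4241 0.012  0.1386] [ 3.1414 -0.0064  0.0049]
[ 0.4854 -0.0675 -0.5525  2.0963 -0.0393  1.1    -1.6232]
```

View pics/w6.png

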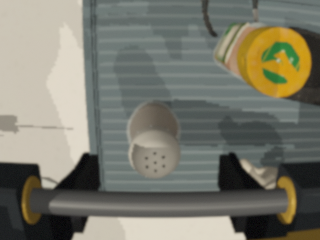

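The shaker holes are at (314,241) in full wrist pixels against a finger mid of 319, so about 2 mm to +y. The jar and the cup handle are clear. I'll descend and grip.

>>> {"name": "send_rows", "arguments": {"motion": [{"claw": 0.6, "slide": [-1, -2, 25], "delta_rot": [0, 0, 0]}, {"claw": 0.6, "slide": [-1, -2, 48], "delta_rot": [0, 0, 0]}, {"claw": 0.6, "slide": [-1, -2, 65], "delta_rot": [0, 0, 0]}, {"claw": 0.6, "slide": [-1, -2, 65], "delta_rot": [0, 0, 0]}, {"claw": 0.3, "slide": [-1, -2, 65], "delta_rot": [0, 0, 0]}], "grip_force": 12}}

```text
time: 8.6
position: [0.4225, 0.0146, 0.073]
tool_rot: [3.142, -0.004, 0.003]
ft_force: [-1.0, 0.2, 0.2]
grip_width: 0.766
grip_force: 0.0
```

>>> {"name": "send_rows", "arguments": {"motion": [{"claw": 0.1, "slide": [0, 0, 0], "delta_rot": [0, 0, 0]}, {"claw": -0.1, "slide": [0, 0, 0], "delta_rot": [0, 0, 0]}, {"claw": -0.3, "slide": [0, 0, 0], "delta_rot": [0, 0, 0]}, {"claw": -0.5, "slide": [0, 0, 0], "delta_rot": [0, 0, 0]}, {"claw": -0.5, "slide": [0, 0, 0], "delta_rot": [0, 0, 0]}], "grip_force": 12}}

```text
time: 9.1
position: [0.4218, 0.015, 0.0723]
tool_rot: [3.142, -0.003, 0.001]
ft_force: [-0.5, -0.1, 4.0]
grip_width: 0.448
grip_force: 12.1
```

>>> {"name": "send_rows", "arguments": {"motion": [{"claw": -0.5, "slide": [0, 0, -10], "delta_rot": [0, 0, 0]}, {"claw": -0.5, "slide": [0, 0, -40], "delta_rot": [0, 0, 0]}, {"claw": -0.5, "slide": [0, 0, -80], "delta_rot": [0, 0, 0]}, {"claw": -0.5, "slide": [0, 20, -100], "delta_rot": [0, 0, 0]}, {"claw": -0.5, "slide": [0, 60, -100], "delta_rot": [0, 0, 0]}]}}

```text
time: 9.6
position: [0.4238, -0.0434, 0.1759]
tool_rot: [3.14, 0.006, 0.012]
ft_force: [1.4, -0.2, -0.8]
grip_width: 0.448
grip_force: 11.8
```

>>> {"name": "send_rows", "arguments": {"motion": [{"claw": -0.5, "slide": [-3, 45, 0], "delta_rot": [0, 0, 0]}, {"claw": -0.5, "slide": [-8, 90, 0], "delta_rot": [0, 0, 0]}, {"claw": -0.5, "slide": [-15, 135, 0], "delta_rot": [0, 0, 0]}, {"claw": -0.5, "slide": [-22, 180, 0], "delta_rot": [0, 0, 0]}, {"claw": -0.5, "slide": [-30, 225, 0], "delta_rot": [0, 0, 0]}]}}

```text
time: 10.1
position: [0.39, -0.2717, 0.1723]
tool_rot: [3.141, -0.003, 0.0]
ft_force: [1.2, -1.0, -1.0]
grip_width: 0.452
grip_force: 11.8
```

>>> {"name": "send_rows", "arguments": {"motion": [{"claw": -0.5, "slide": [-5, 40, 0], "delta_rot": [0, 0, 0]}, {"claw": -0.5, "slide": [-10, 68, 0], "delta_rot": [0, 0, 0]}, {"claw": -0.5, "slide": [-10, 68, 20], "delta_rot": [0, 0, 0]}, {"claw": -0.5, "slide": [-10, 68, 20], "delta_rot": [0, 0, 0]}, {"claw": -0.5, "slide": [-10, 68, 20], "delta_rot": [0, 0, 0]}]}}

```text
time: 10.6
position: [0.3804, -0.3371, 0.1517]
tool_rot: [-3.14, 0.002, 0.002]
ft_force: [-0.2, 0.3, -0.8]
grip_width: 0.452
grip_force: 11.8
```

```bash
python3 - <<'E'
from h import *
np.set_printoptions(precision=4,suppress=True)
for i in range(3):
    im=snap('wrist','w7');s=ctrl.get_state()
snap('side','side7');snap('top','top7')
print(s['position'],s['tool_rot'],s['joint_positions'],s['grip_width'],s['grip_force'],s['ft_force'])
cv2.imwrite('pics/w7s.png',np.vstack([im['color'][80:400,100:540],load('side7')['color'][120:320,150:590]]))
E
```

```text
[ 0.3813 -0.3376  0.1528] [ 3.1408 -0.001   0.0016] [ 0.8187  0.0968 -0.1539  1.9086  0.0164  1.136  -0.9128] 0.44776295622052353 11.793040855617734 [ 0.161   0.3834 -0.746 ]
```

View pics/w7s.png

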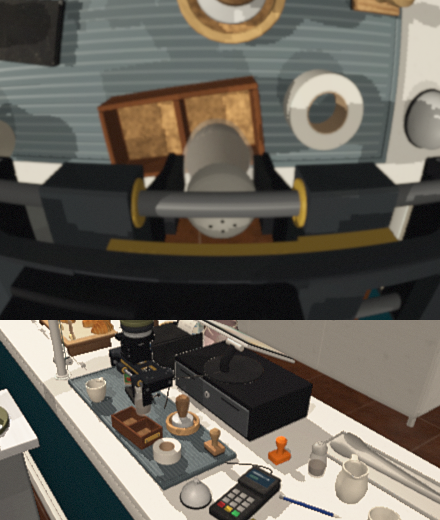

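The held shaker hangs vertically over the right-hand (−y) pocket, with the pocket opening behind its base at (220,120). I'll lower it.

>>> {"name": "send_rows", "arguments": {"motion": [{"claw": -0.5, "slide": [0, 0, 30], "delta_rot": [0, 0, 0]}, {"claw": -0.5, "slide": [0, 0, 52], "delta_rot": [0, 0, 0]}, {"claw": -0.5, "slide": [0, 0, 64], "delta_rot": [0, 0, 0]}, {"claw": -0.5, "slide": [0, 0, 69], "delta_rot": [0, 0, 0]}, {"claw": -0.5, "slide": [0, 0, 71], "delta_rot": [0, 0, 0]}]}}

```text
time: 11.35
position: [0.3809, -0.3381, 0.081]
tool_rot: [3.141, -0.003, 0.0]
ft_force: [-0.2, 1.1, -1.4]
grip_width: 0.448
grip_force: 11.8
```

>>> {"name": "send_rows", "arguments": {"motion": [{"claw": -0.5, "slide": [0, 0, 1], "delta_rot": [0, 0, 0]}, {"claw": -0.5, "slide": [0, 0, 1.5], "delta_rot": [0, 0, 0]}, {"claw": -0.5, "slide": [0, 0, 1.5], "delta_rot": [0, 0, 0]}]}}

```text
time: 11.65
position: [0.381, -0.3384, 0.08]
tool_rot: [3.141, -0.003, 0.001]
ft_force: [-0.5, -0.1, -1.4]
grip_width: 0.448
grip_force: 11.8
```

>>> {"name": "send_rows", "arguments": {"motion": [{"claw": -0.5, "slide": [0, 0, 1], "delta_rot": [0, 0, 0]}, {"claw": -0.5, "slide": [0, 0, 1.5], "delta_rot": [0, 0, 0]}, {"claw": -0.5, "slide": [0, 0, 1.5], "delta_rot": [0, 0, 0]}]}}

```text
time: 11.95
position: [0.3806, -0.3381, 0.0778]
tool_rot: [3.142, -0.003, -0.0]
ft_force: [0.4, -0.2, -1.6]
grip_width: 0.45
grip_force: 11.8
```

>>> {"name": "send_rows", "arguments": {"motion": [{"claw": -0.5, "slide": [0, 0, 0.7], "delta_rot": [0, 0, 0]}, {"claw": -0.5, "slide": [0, 0, 1], "delta_rot": [0, 0, 0]}, {"claw": -0.5, "slide": [0, 0, 1], "delta_rot": [0, 0, 0]}]}}

```text
time: 12.25
position: [0.3809, -0.3382, 0.0774]
tool_rot: [3.141, -0.003, 0.001]
ft_force: [-0.5, 0.7, 3.6]
grip_width: 0.448
grip_force: 12.2
```

>>> {"name": "send_rows", "arguments": {"motion": [{"claw": -0.5, "slide": [0, 0, 0.7], "delta_rot": [0, 0, 0]}, {"claw": -0.5, "slide": [0, 0, 0.7], "delta_rot": [0, 0, 0]}]}}

```text
time: 12.45
position: [0.3811, -0.3383, 0.0773]
tool_rot: [3.141, -0.003, 0.001]
ft_force: [-1.6, 1.6, 8.4]
grip_width: 0.445
grip_force: 12.5
```

>>> {"name": "send_rows", "arguments": {"motion": [{"claw": -0.5, "slide": [0, 0, -1], "delta_rot": [0, 0, 0]}, {"claw": 0, "slide": [0, 0, -1], "delta_rot": [0, 0, 0]}, {"claw": 0.2, "slide": [0, 0, -1], "delta_rot": [0, 0, 0]}, {"claw": 0.4, "slide": [0, 0, -1], "delta_rot": [0, 0, 0]}, {"claw": 0.4, "slide": [0, 0, -1], "delta_rot": [0, 0, 0]}]}}

```text
time: 12.95
position: [0.3804, -0.338, 0.0769]
tool_rot: [-3.141, 0.004, 0.0]
ft_force: [0.5, 0.5, 0.2]
grip_width: 0.659
grip_force: 0.0
```

>>> {"name": "send_rows", "arguments": {"motion": [{"claw": 0.4, "slide": [0, 0, -30], "delta_rot": [0, 0, 0]}, {"claw": 0.4, "slide": [0, 0, -70], "delta_rot": [0, 0, 0]}, {"claw": 0.4, "slide": [0, 0, -110], "delta_rot": [0, 0, 0]}, {"claw": 0.6, "slide": [15, -35, -130], "delta_rot": [0, 0, 0]}, {"claw": 0.6, "slide": [30, -80, -130], "delta_rot": [0, 0, 0]}]}}

```text
time: 13.45
position: [0.4125, -0.2604, 0.2109]
tool_rot: [3.137, -0.012, 0.01]
ft_force: [0.9, 0.5, -0.4]
grip_width: 0.774
grip_force: 0.0
```

>>> {"name": "send_rows", "arguments": {"motion": [{"claw": 0.6, "slide": [16, -45, 0], "delta_rot": [0, 0, 0]}, {"claw": 0.6, "slide": [32, -90, 0], "delta_rot": [0, 0, 0]}, {"claw": 0.6, "slide": [48, -135, 0], "delta_rot": [0, 0, 0]}, {"claw": 0.6, "slide": [64, -175, 0], "delta_rot": [0, 0, 0]}, {"claw": 0.6, "slide": [76, -201, 0], "delta_rot": [0, 0, 0]}]}}

```text
time: 13.95
position: [0.4879, -0.0535, 0.2073]
tool_rot: [-3.141, -0.002, -0.001]
ft_force: [0.4, -0.4, -0.7]
grip_width: 0.799
grip_force: 0.0
```

```bash
python3 - <<'E'
from m import *
np.set_printoptions(precision=4,suppress=True)
for i in range(4):
    im=snap('wrist','w8');s=ctrl.get_state()
snap('side','side8');snap('top','top8')
print(s['position'],s['tool_rot'],s['time'],s['grip_width'],s['joint_positions'])
ims['w8']=im;lab['w8']=cv2.cvtColor(im['color'],cv2.COLOR_BGR2LAB).astype(float)
L=lab['w8'];m=((L[...,2]>165)&(L[...,0]>90)).astype(np.uint8);m[:,:230]=0;m[:,410:]=0;m[:100]=0;m[290:]=0
cs,_=cv2.findContours(m,0,1);h=cv2.convexHull(max(cs,key=cv2.contourArea));c=cen(h);print('cap',c,cv2.boundingRect(h),plane(fray(im,*c),.108))
a=im['color'][60:330,120:520];b=cv2.resize(load('side8')['color'][150:290,210:410],(400,280));cv2.imwrite('pics/w8s.png',np.vstack([a,b]))
E
```

```text
[ 0.4871 -0.0572  0.2069] [ 3.1411 -0.0012 -0.0008] 14.15 0.8009358780772788 [ 0.5157  0.0246 -0.457   1.873   0.012   1.2471 -1.5166]
cap (321.37895269415634, 208.27877561345812) (297, 182, 50, 52) [ 0.4868 -0.0586  0.108 ]
```

View pics/w8s.png

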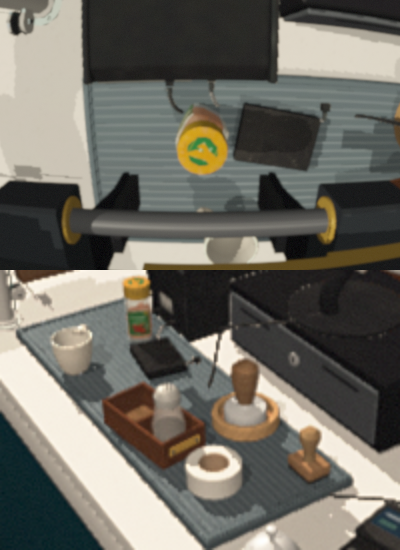

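The side view shows the tamper in its stand, the shaker upright in the right-hand pocket, and the cup and roll untouched. The jar cap is at wrist (321,208), which gives (0.487, −0.0586). Before descending I'll check the printer height against the wrist body and camera.

```bash
python3 - <<'E'
from h import *
np.set_printoptions(precision=3,suppress=True)
a,b,c=load('w2'),load('w8'),load('w5')
print('R',*tri(fray(a,281,76),fray(b,397,140)),*tri(fray(c,413,80),fray(b,397,140)))
print('L',*tri(fray(a,140,80),fray(b,204,140)))
for k,i,cols in(('w2',a,(180,230,260)),('w8',b,(230,260,360,380)),('w5',c,(280,340,380))):
    g=cv2.cvtColor(i['color'],6)
    for u in cols:
        col=g[40:170,u].astype(int);print(k,u,[(40+j,col[j]) for j in range(0,130) if 0<j and abs(col[j]-col[j-1])>14][:8])
E
```

```text
R [ 0.541 -0.119  0.102] 0.001667446630515502 [ 0.544 -0.116  0.116] 0.00045846282171258207
L [0.546 0.026 0.135] 0.0005674435442377516
w2 180 [(84, np.int64(88)), (85, np.int64(148)), (86, np.int64(183)), (90, np.int64(146)), (91, np.int64(114)), (168, np.int64(109))]
w2 230 [(79, np.int64(52)), (80, np.int64(71)), (82, np.int64(119)), (83, np.int64(164)), (85, np.int64(159)), (86, np.int64(124)), (87, np.int64(104)), (112, np.int64(141))]
w2 260 [(80, np.int64(63)), (81, np.int64(115)), (82, np.int64(152)), (84, np.int64(130)), (85, np.int64(112)), (166, np.int64(92))]
w8 230 [(141, np.int64(74)), (142, np.int64(95))]
w8 260 [(140, np.int64(70)), (141, np.int64(95))]
w8 360 [(139, np.int64(52)), (140, np.int64(83)), (141, np.int64(98)), (168, np.int64(83))]
w8 380 [(140, np.int64(66)), (141, np.int64(95)), (165, np.int64(56)), (166, np.int64(39))]
w5 280 [(85, np.int64(66)), (86, np.int64(131)), (87, np.int64(175)), (89, np.int64(148)), (90, np.int64(112))]
w5 340 [(82, np.int64(43)), (83, np.int64(59)), (85, np.int64(100)), (86, np.int64(151)), (87, np.int64(177)), (89, np.int64(130)), (90, np.int64(98)), (121, np.int64(140))]
w5 380 [(85, np.int64(54)), (86, np.int64(107)), (87, np.int64(158)), (88, np.int64(183)), (90, np.int64(142)), (91, np.int64(107)), (115, np.int64(74)), (116, np.int64(52))]
```

Printer front-top edge at x ≈ 0.543, z ≈ 0.10–0.135. The gripper body reaches x ≈ 0.525, so it's clear. I'll descend on the jar.

>>> {"name": "send_rows", "arguments": {"motion": [{"claw": 0.6, "slide": [-1, 1, 40], "delta_rot": [0, 0, 0]}, {"claw": 0.6, "slide": [-1, 1, 80], "delta_rot": [0, 0, 0]}, {"claw": 0.6, "slide": [-1, 1, 110], "delta_rot": [0, 0, 0]}, {"claw": 0.6, "slide": [-1, 1, 129], "delta_rot": [0, 0, 0]}, {"claw": 0.6, "slide": [-1, 1, 129], "delta_rot": [0, 0, 0]}]}}

```text
time: 14.75
position: [0.4833, -0.0597, 0.0753]
tool_rot: [-3.141, 0.008, 0.01]
ft_force: [-0.4, -0.5, -0.2]
grip_width: 0.796
grip_force: 0.0
```

>>> {"name": "send_rows", "arguments": {"motion": [{"claw": 0.2, "slide": [0, 0, 0], "delta_rot": [0, 0, 0]}, {"claw": 0, "slide": [0, 0, 0], "delta_rot": [0, 0, 0]}, {"claw": -0.2, "slide": [0, 0, 0], "delta_rot": [0, 0, 0]}, {"claw": -0.5, "slide": [0, 0, 0], "delta_rot": [0, 0, 0]}, {"claw": -0.5, "slide": [0, 0, 0], "delta_rot": [0, 0, 0]}], "grip_force": 12}}

```text
time: 15.25
position: [0.4871, -0.0584, 0.0792]
tool_rot: [3.141, -0.003, 0.003]
ft_force: [-0.0, 0.7, 4.3]
grip_width: 0.531
grip_force: 12.0
```

>>> {"name": "send_rows", "arguments": {"motion": [{"claw": -0.5, "slide": [0, 0, -10], "delta_rot": [0, 0, 0]}, {"claw": -0.5, "slide": [0, 0, -40], "delta_rot": [0, 0, 0]}, {"claw": -0.5, "slide": [0, 0, -80], "delta_rot": [0, 0, 0]}, {"claw": -0.5, "slide": [-15, 15, -105], "delta_rot": [0, 0, 0]}, {"claw": -0.5, "slide": [-35, 45, -105], "delta_rot": [0, 0, 0]}]}}

```text
time: 15.75
position: [0.4541, -0.1015, 0.1877]
tool_rot: [3.14, 0.005, 0.013]
ft_force: [0.6, -1.1, -0.9]
grip_width: 0.534
grip_force: 12.0
```

>>> {"name": "send_rows", "arguments": {"motion": [{"claw": -0.5, "slide": [-16, 35, 0], "delta_rot": [0, 0, -0.14]}, {"claw": -0.5, "slide": [-32, 70, 0], "delta_rot": [0, 0, -0.28]}, {"claw": -0.5, "slide": [-48, 105, 0], "delta_rot": [0, 0, -0.42]}, {"claw": -0.5, "slide": [-64, 140, 0], "delta_rot": [0, 0, -0.56]}, {"claw": -0.5, "slide": [-80, 171, 0], "delta_rot": [0, 0, -0.7]}]}}

```text
time: 16.25
position: [0.3702, -0.2744, 0.1836]
tool_rot: [2.951, 1.076, 0.0]
ft_force: [-0.3, -0.1, -1.1]
grip_width: 0.531
grip_force: 12.0
```

>>> {"name": "send_rows", "arguments": {"motion": [{"claw": -0.5, "slide": [0, 0, 0], "delta_rot": [0, 0, -0.14]}, {"claw": -0.5, "slide": [0, 0, 0], "delta_rot": [0, 0, -0.28]}, {"claw": -0.5, "slide": [0, 0, 0], "delta_rot": [0, 0, -0.42]}, {"claw": -0.5, "slide": [0, 0, 0], "delta_rot": [0, 0, -0.56]}, {"claw": -0.5, "slide": [0, 0, 0], "delta_rot": [0, 0, -0.7]}]}}

```text
time: 16.75
position: [0.371, -0.2728, 0.1833]
tool_rot: [-2.403, -2.023, -0.0]
ft_force: [0.4, -0.0, -1.3]
grip_width: 0.532
grip_force: 12.0
```

>>> {"name": "send_rows", "arguments": {"motion": [{"claw": -0.5, "slide": [0, 0, 0], "delta_rot": [0, 0, -0.14]}, {"claw": -0.5, "slide": [0, 0, 0], "delta_rot": [0, 0, -0.28]}, {"claw": -0.5, "slide": [0, 0, 0], "delta_rot": [0, 0, -0.31]}, {"claw": -0.5, "slide": [0, 0, 0], "delta_rot": [0, 0, -0.31]}, {"claw": -0.5, "slide": [0, 0, 0], "delta_rot": [0, 0, -0.31]}]}}

```text
time: 17.25
position: [0.3712, -0.273, 0.1832]
tool_rot: [-2.072, -2.361, -0.0]
ft_force: [0.7, -0.1, -1.1]
grip_width: 0.53
grip_force: 12.0
```

```bash
cat > st.py <<'E'
from h import *
import sys
np.set_printoptions(precision=4,suppress=True)
for i in range(3): im=snap('wrist','wl');s=ctrl.get_state()
M=R.from_rotvec(s['tool_rot']).as_matrix();print(s['position'],'theta',np.arctan2(M[1,0],M[0,0]),'z',M[:,2],s['joint_positions'],s['grip_width'],s['ft_force'],s['time'])
t=list(map(float,sys.argv[1:4]));print('slide mm',1000*M.T@(np.array(t)-s['position']))
E
python3 st.py .3725 -.274 .150
```

```text
[ 0.3712 -0.2731  0.1831] theta 1.7022296613825527 z [-0. -0. -1.] [ 0.7463 -0.0324 -0.1662  1.9764 -0.0057  1.1971  0.7137] 0.5357008778623149 [-0.638  -0.3454 -1.2262] 17.4
slide mm [-1.0989  1.117  33.1275]
```

>>> {"name": "send_rows", "arguments": {"motion": [{"claw": -0.5, "slide": [-1, 1, 40], "delta_rot": [0, 0, 0]}, {"claw": -0.5, "slide": [-1, 1, 70], "delta_rot": [0, 0, 0]}, {"claw": -0.5, "slide": [-1, 1, 86], "delta_rot": [0, 0, 0]}, {"claw": -0.5, "slide": [-1, 1, 93], "delta_rot": [0, 0, 0]}, {"claw": -0.5, "slide": [-1, 1, 95], "delta_rot": [0, 0, 0]}]}}

```text
time: 17.9
position: [0.3722, -0.2738, 0.0876]
tool_rot: [-2.069, -2.363, 0.0]
ft_force: [-0.0, -0.3, -1.1]
grip_width: 0.534
grip_force: 12.0
```

>>> {"name": "send_rows", "arguments": {"motion": [{"claw": -0.5, "slide": [0, 0, 1], "delta_rot": [0, 0, 0]}, {"claw": -0.5, "slide": [0, 0, 1.5], "delta_rot": [0, 0, 0]}, {"claw": -0.5, "slide": [0, 0, 1.5], "delta_rot": [0, 0, 0]}]}}

```text
time: 18.2
position: [0.373, -0.2743, 0.0875]
tool_rot: [2.068, 2.362, 0.0]
ft_force: [0.3, 1.0, -1.9]
grip_width: 0.532
grip_force: 12.0
```

>>> {"name": "send_rows", "arguments": {"motion": [{"claw": -0.5, "slide": [0, 0, 1], "delta_rot": [0, 0, 0]}, {"claw": -0.5, "slide": [0, 0, 1.5], "delta_rot": [0, 0, 0]}, {"claw": -0.5, "slide": [0, 0, 1.5], "delta_rot": [0, 0, 0]}]}}

```text
time: 18.5
position: [0.3724, -0.274, 0.0852]
tool_rot: [2.069, 2.364, -0.0]
ft_force: [-0.6, -0.1, -1.7]
grip_width: 0.531
grip_force: 12.0
```

>>> {"name": "send_rows", "arguments": {"motion": [{"claw": -0.5, "slide": [0, 0, 0.7], "delta_rot": [0, 0, 0]}, {"claw": -0.5, "slide": [0, 0, 1], "delta_rot": [0, 0, 0]}, {"claw": -0.5, "slide": [0, 0, 1], "delta_rot": [0, 0, 0]}]}}

```text
time: 18.8
position: [0.3724, -0.274, 0.0842]
tool_rot: [2.069, 2.364, -0.0]
ft_force: [-0.7, 0.2, -0.7]
grip_width: 0.534
grip_force: 12.0
```

>>> {"name": "send_rows", "arguments": {"motion": [{"claw": -0.5, "slide": [0, 0, 0.7], "delta_rot": [0, 0, 0]}, {"claw": -0.5, "slide": [0, 0, 0.7], "delta_rot": [0, 0, 0]}]}}

```text
time: 19.0
position: [0.3725, -0.2742, 0.0842]
tool_rot: [2.069, 2.363, -0.0]
ft_force: [-1.8, 1.8, 4.8]
grip_width: 0.533
grip_force: 12.0
```

>>> {"name": "send_rows", "arguments": {"motion": [{"claw": -0.5, "slide": [0, 0, -1], "delta_rot": [0, 0, 0]}, {"claw": 0.2, "slide": [0, 0, -1], "delta_rot": [0, 0, 0]}, {"claw": 0.4, "slide": [0, 0, -1], "delta_rot": [0, 0, 0]}, {"claw": 0.5, "slide": [0, 0, -1], "delta_rot": [0, 0, 0]}, {"claw": 0.5, "slide": [0, 0, -1], "delta_rot": [0, 0, 0]}]}}

```text
time: 19.5
position: [0.3724, -0.2739, 0.0844]
tool_rot: [2.069, 2.364, -0.0]
ft_force: [0.0, 0.5, -0.1]
grip_width: 0.728
grip_force: 0.0
```

>>> {"name": "send_rows", "arguments": {"motion": [{"claw": 0.5, "slide": [0, 0, -30], "delta_rot": [0, 0, 0]}, {"claw": 0.5, "slide": [0, 0, -70], "delta_rot": [0, 0, 0]}, {"claw": 0.5, "slide": [0, 0, -110], "delta_rot": [0, 0, 0]}, {"claw": 0.5, "slide": [0, 0, -140], "delta_rot": [0, 0, 0]}, {"claw": 0.3, "slide": [0, 0, -140], "delta_rot": [0, 0, 0]}]}}

```text
time: 20.0
position: [0.3747, -0.2754, 0.2292]
tool_rot: [2.064, 2.357, 0.001]
ft_force: [0.5, -1.5, 0.4]
grip_width: 0.713
grip_force: 0.0
```

>>> {"name": "send_rows", "arguments": {"motion": [{"claw": 0.3, "slide": [-42, 20, 0], "delta_rot": [0, 0, 0.14]}, {"claw": 0.3, "slide": [-84, 40, 0], "delta_rot": [0, 0, 0.28]}, {"claw": 0.3, "slide": [-128, 60, 0], "delta_rot": [0, 0, 0.42]}, {"claw": 0.3, "slide": [-172, 80, 0], "delta_rot": [0, 0, 0.56]}, {"claw": 0.3, "slide": [-216, 98, 0], "delta_rot": [0, 0, 0.7]}]}}

```text
time: 20.5
position: [0.4989, -0.4762, 0.2228]
tool_rot: [-2.757, -1.503, 0.001]
ft_force: [0.1, -0.1, 1.6]
grip_width: 0.651
grip_force: 0.0
```

>>> {"name": "send_rows", "arguments": {"motion": [{"claw": 0.3, "slide": [0, 0, 0], "delta_rot": [0, 0, 0.14]}, {"claw": 0.3, "slide": [0, 0, 0], "delta_rot": [0, 0, 0.28]}, {"claw": 0.3, "slide": [0, 0, 0], "delta_rot": [0, 0, 0.42]}, {"claw": 0.3, "slide": [0, 0, 0], "delta_rot": [0, 0, 0.56]}, {"claw": 0.3, "slide": [0, 0, 0], "delta_rot": [0, 0, 0.7]}]}}

```text
time: 21.0
position: [0.4978, -0.4747, 0.2227]
tool_rot: [-3.105, -0.466, 0.002]
ft_force: [0.7, 0.5, -0.2]
grip_width: 0.653
grip_force: 0.0
```

>>> {"name": "send_rows", "arguments": {"motion": [{"claw": 0.3, "slide": [0, 0, 0], "delta_rot": [0, 0, 0.14]}, {"claw": 0.3, "slide": [0, 0, 0], "delta_rot": [0, 0, 0.28]}, {"claw": 0.3, "slide": [0, 0, 0], "delta_rot": [0, 0, 0.3]}, {"claw": 0.3, "slide": [0, 0, 0], "delta_rot": [0, 0, 0.3]}, {"claw": 0.3, "slide": [0, 0, 0], "delta_rot": [0, 0, 0.3]}]}}

```text
time: 21.5
position: [0.498, -0.4749, 0.2238]
tool_rot: [-3.141, -0.009, 0.001]
ft_force: [-0.1, 0.2, -0.1]
grip_width: 0.651
grip_force: 0.0
```

```bash
python3 st.py .498 -.475 .15; python3 - <<'E'
from h import *
snap('top','top9');snap('side','side9');import shutil;shutil.copy('pics/wl.npz','pics/w9.npz')
a=load('w9')['color'][100:350,140:500]
b=cv2.resize(load('w9')['color'][140:240,270:400],(360,277),interpolation=cv2.INTER_CUBIC)
t=cv2.resize(load('top9')['color'][165:270,162:428],(440,264));s=cv2.resize(load('side9')['color'][150:290,210:410],(440,263))
cv2.imwrite('pics/w9s.png',np.hstack([np.vstack([a,b]),np.vstack([t,s])]))
E
```

```text
[ 0.498  -0.4751  0.2243] theta 0.004431973150072385 z [-0.  0. -1.] [ 0.6522  0.4089  0.0971  1.3762 -0.0395  1.3585 -0.8167] 0.6487506635267117 [ 0.76   -0.456  -0.0104] 21.65
slide mm [-0.0421 -0.0723 74.3023]
```

View pics/w9s.png

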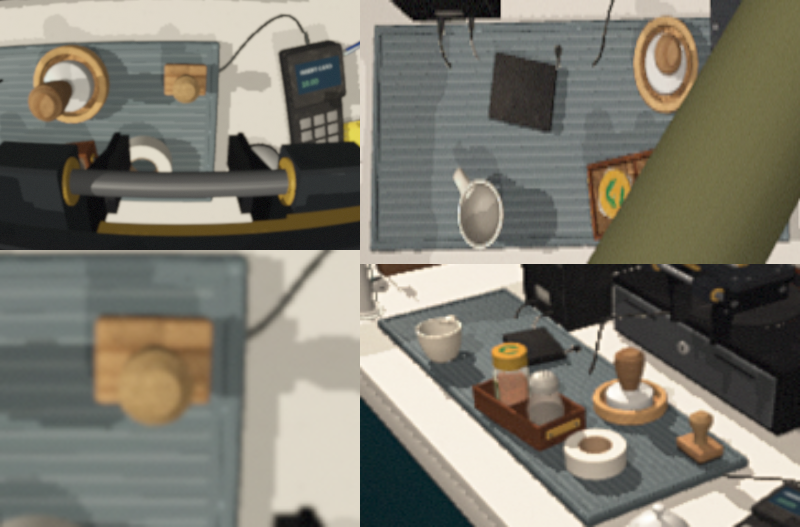

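Both caddy pockets are filled with upright objects, and the cup and roll are unmoved. The stamp on the mat has its foot at about (304–347,164–195) and its knob at (326,190) in wrist pixels, wood-coloured and inside the mat corner. That makes it the real one; the orange one and the far-right one are off the mat. I'll measure its position and yaw.

```bash
python3 - <<'E'
from m import *
for k in('w9','side9'): ims[k]=load(k);lab[k]=cv2.cvtColor(ims[k]['color'],cv2.COLOR_BGR2LAB).astype(float)
w,s=ims['w9'],ims['side9']
L=lab['w9'];m=np.zeros(L.shape[:2],np.uint8);m[155:210,295:356]=(L[155:210,295:356,2]>140)
cs,_=cv2.findContours(m,0,1);h=cv2.convexHull(max(cs,key=cv2.contourArea));print(cv2.boundingRect(h))
p,g=tri(fray(w,326,189.5),ray(s,365.5,235.7));print('knob tri',p,g)
print('knob z.068',plane(fray(w,326,189.5),.068),'top img',plane(ray(ims['top'],405.5,185),.068))
P=np.array([plane(fray(w,*q),.034)[:2] for q in h[:,0]],np.float32)*1000
top=P[P[:,0]>np.percentile(P[:,0],0)];print(cv2.minAreaRect(P))
# rear edge line (max x) and side edges
rows=[];
for u in range(308,344,2):
    v=155+np.argmax(m[155:210,u]>0);rows.append(plane(fray(w,u,v),.034)[:2])
rows=np.array(rows);a=np.polyfit(rows[:,1],rows[:,0],1);print('rear edge slope dx/dy',a[0],'x',rows[:,0].mean())
for v in range(166,182,4):
    c=np.where(m[v,295:356])[0]+295;print(v,plane(fray(w,c[0],v),.034)[:2],plane(fray(w,c[-1],v),.034)[:2])
# pad again: w2-style rect from w5
w5=load('w5');L5=cv2.cvtColor(w5['color'],cv2.COLOR_BGR2LAB);m5=np.zeros(L5.shape[:2],np.uint8);m5[110:190,362:452]=L5[110:190,362:452,0]<45
m5=cv2.morphologyEx(m5,cv2.MORPH_OPEN,np.ones((5,5)))
cs,_=cv2.findContours(m5,0,1);h=cv2.convexHull(max(cs,key=cv2.contourArea));print('pad w5',cv2.boundingRect(h),cv2.minAreaRect(np.array([plane(fray(w5,*q),.028)[:2] for q in h[:,0]],np.float32)*1000))
E
```

```text
(304, 164, 43, 39)
knob tri [ 0.498 -0.485  0.064] 0.001803417300858184
knob z.068 [ 0.498 -0.484  0.068] top img [ 0.501 -0.481  0.068]
((496.33929443359375, -483.20062255859375), (45.85984802246094, 43.196327209472656), 89.57453918457031)
rear edge slope dx/dy 0.01821006330283655 x 0.5175821000566105
166 [ 0.515 -0.46 ] [ 0.516 -0.506]
170 [ 0.511 -0.46 ] [ 0.511 -0.506]
174 [ 0.507 -0.46 ] [ 0.507 -0.506]
178 [ 0.502 -0.46 ] [ 0.502 -0.505]
pad w5 (372, 121, 72, 41) ((477.7566833496094, -141.84263610839844), (88.767578125, 45.256099700927734), 83.64766693115234)
```

>>> {"name": "send_rows", "arguments": {"motion": [{"claw": 0.3, "slide": [2, 8, 40], "delta_rot": [0, 0, 0]}, {"claw": 0.3, "slide": [2, 8, 80], "delta_rot": [0, 0, 0]}, {"claw": 0.3, "slide": [2, 8, 120], "delta_rot": [0, 0, 0]}, {"claw": 0.3, "slide": [2, 8, 145], "delta_rot": [0, 0, 0]}, {"claw": 0.3, "slide": [2, 8, 157], "delta_rot": [0, 0, 0]}], "grip_force": 10}}

```text
time: 22.25
position: [0.4987, -0.4817, 0.064]
tool_rot: [-3.138, -0.006, 0.006]
ft_force: [-0.3, 0.7, 0.8]
grip_width: 0.647
grip_force: 0.0
```

>>> {"name": "send_rows", "arguments": {"motion": [{"claw": 0.3, "slide": [0, 0, 0], "delta_rot": [0, 0, 0]}, {"claw": 0.1, "slide": [0, 0, 0], "delta_rot": [0, 0, 0]}, {"claw": -0.1, "slide": [0, 0, 0], "delta_rot": [0, 0, 0]}, {"claw": -0.3, "slide": [0, 0, 0], "delta_rot": [0, 0, 0]}, {"claw": -0.4, "slide": [0, 0, 0], "delta_rot": [0, 0, 0]}]}}

```text
time: 22.75
position: [0.5006, -0.4835, 0.0687]
tool_rot: [3.14, 0.005, 0.002]
ft_force: [0.2, -0.3, -0.3]
grip_width: 0.373
grip_force: 0.0
```

>>> {"name": "send_rows", "arguments": {"motion": [{"claw": -0.6, "slide": [0, 0, 0], "delta_rot": [0, 0, 0]}, {"claw": -0.8, "slide": [0, 0, 0], "delta_rot": [0, 0, 0]}, {"claw": -0.8, "slide": [0, 0, 0], "delta_rot": [0, 0, 0]}, {"claw": -0.8, "slide": [0, 0, 0], "delta_rot": [0, 0, 0]}]}}

```text
time: 23.15
position: [0.5004, -0.4832, 0.068]
tool_rot: [3.141, 0.005, 0.001]
ft_force: [-0.8, 1.0, 3.2]
grip_width: 0.284
grip_force: 9.8
```

>>> {"name": "send_rows", "arguments": {"motion": [{"claw": -0.8, "slide": [0, 0, -10], "delta_rot": [0, 0, 0]}, {"claw": -0.8, "slide": [0, 0, -50], "delta_rot": [0, 0, 0]}, {"claw": -0.8, "slide": [0, 0, -95], "delta_rot": [0, 0, 0]}, {"claw": -0.8, "slide": [0, 0, -130], "delta_rot": [0, 0, 0]}, {"claw": -0.8, "slide": [-20, 0, -130], "delta_rot": [0, 0, 0]}]}}

```text
time: 23.65
position: [0.4851, -0.484, 0.2046]
tool_rot: [3.134, 0.011, 0.016]
ft_force: [0.2, 0.4, -0.6]
grip_width: 0.287
grip_force: 10.0
```

>>> {"name": "send_rows", "arguments": {"motion": [{"claw": -0.8, "slide": [-15, -43, 0], "delta_rot": [0, 0, 0]}, {"claw": -0.8, "slide": [-30, -88, 0], "delta_rot": [0, 0, 0]}, {"claw": -0.8, "slide": [-45, -133, 0], "delta_rot": [0, 0, 0]}, {"claw": -0.8, "slide": [-55, -178, 0], "delta_rot": [0, 0, 0]}, {"claw": -0.8, "slide": [-55, -223, 0], "delta_rot": [0, 0, 0]}]}}

```text
time: 24.15
position: [0.4225, -0.2591, 0.1976]
tool_rot: [3.141, 0.002, -0.001]
ft_force: [0.6, 0.6, 0.3]
grip_width: 0.28
grip_force: 10.0
```

>>> {"name": "send_rows", "arguments": {"motion": [{"claw": -0.8, "slide": [5, -45, 0], "delta_rot": [0, 0, 0.06]}, {"claw": -0.8, "slide": [20, -85, 0], "delta_rot": [0, 0, 0.126]}, {"claw": -0.8, "slide": [47, -116, 0], "delta_rot": [0, 0, 0.126]}, {"claw": -0.8, "slide": [47, -116, 0], "delta_rot": [0, 0, 0.126]}, {"claw": -0.8, "slide": [47, -116, 0], "delta_rot": [0, 0, 0.126]}]}}

```text
time: 24.65
position: [0.4711, -0.1436, 0.1975]
tool_rot: [3.135, -0.189, -0.001]
ft_force: [-1.0, -0.9, -0.9]
grip_width: 0.286
grip_force: 10.0
```

```bash
python3 st.py .472 -.1438 .12; python3 - <<'E'
from h import *
w=load('wl');L=cv2.cvtColor(w['color'],cv2.COLOR_BGR2LAB)
m=(L[...,0]<45).astype(np.uint8);m[:100]=0;m[225:]=0;m[:,:250]=0;m[:,400:]=0
m=cv2.morphologyEx(m,cv2.MORPH_OPEN,np.ones((7,7)))
n,l,st,ce=cv2.connectedComponentsWithStats(m);print(st[1:],ce[1:])
for v in range(130,225,8):
    c=np.where(m[v])[0]
    if len(c): print(v,[np.round(plane(fray(w,c[i],v),.028)[:2],4) for i in(0,-1)])
cv2.imwrite('pics/wa.png',w['color'][100:340,160:480])
E
```

```text
[ 0.4702 -0.1457  0.1973] theta -0.12511767837893692 z [-0.0006 -0.0005 -1.    ] [ 0.3727  0.0229 -0.1282  1.8922  0.0038  1.2271 -1.4527] 0.2860150387906062 [-0.2563 -0.0697 -0.4636] 24.8
slide mm [ 1.5956 -2.1255 77.3172]
[[250 100  22  21 432]] [[259.91666667 109.81481481]]
```

View pics/wa.png

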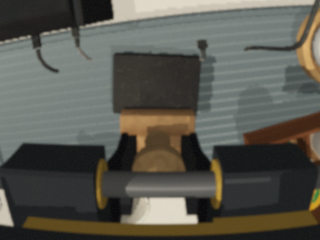

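The held stamp's foot is square to the pad, with its rear edge at (280–353,211) and the pad's rear edge at (274–360,153). I'll fix both centres numerically.

```bash
python3 - <<'E'
from h import *
np.set_printoptions(precision=4,suppress=True)
w=load('wl');g=cv2.cvtColor(w['color'],6).astype(int);L=cv2.cvtColor(w['color'],cv2.COLOR_BGR2LAB).astype(int)
# pad edges: rear (per column) and sides (per row) from the grey step
rear=[];
for u in range(284,350,4):
    d=g[156:143:-1,u];d=np.diff(g[142:166,u]);v=142+np.argmin(d)+.5;rear.append(plane(fray(w,u,v+.5),.028)[:2])
rear=np.array(rear);a=np.polyfit(rear[:,1],rear[:,0],1);yaw=-np.arctan(a[0])
sl=[];sr=[]
for v in range(162,202,4):
    l=262+np.argmin(np.diff(g[v,262:292]))+1;r=345+np.argmax(np.diff(g[v,345:372]))+.0
    sl.append(plane(fray(w,l,v),.028)[:2]);sr.append(plane(fray(w,r,v),.028)[:2])
sl,sr=np.array(sl),np.array(sr);R2=np.array([[np.cos(yaw),-np.sin(yaw)],[np.sin(yaw),np.cos(yaw)]])
loc=lambda P:P@R2   # into pad axes
xr=np.median(loc(rear)[:,0]);yl=np.median(loc(sl)[:,1]);yr=np.median(loc(sr)[:,1])
print('pad yaw deg',np.degrees(yaw),'width',yl-yr,'centre',R2@[xr-.032,(yl+yr)/2])
# stamp foot top rear edge
A=plane(fray(w,280,212),.163);B=plane(fray(w,353,210),.163);print('foot',A,B,np.linalg.norm(A-B),'mid',(A+B)/2,'yaw',np.degrees(-np.arctan((A-B)[0]/(A-B)[1])))
m=(A+B)/2;y=np.radians(-8);print('stamp centre',m[:2]-.017*np.array([np.cos(y),np.sin(y)]))
E
python3 st.py .472 -.1438 .12
```

```text
pad yaw deg -10.042382909169127 width 0.08847584628326711 centre [ 0.4727 -0.1441]
foot [ 0.4909 -0.126   0.163 ] [ 0.4867 -0.1695  0.163 ] 0.043715859901107004 mid [ 0.4888 -0.1478  0.163 ] yaw -5.542125841613341
stamp centre [ 0.4719 -0.1454]
[ 0.4704 -0.1453  0.1973] theta -0.12488927759051517 z [-0.0003 -0.0002 -1.    ] [ 0.3728  0.023  -0.1289  1.8922  0.0034  1.2269 -1.4528] 0.28635499868101044 [-0.3198  0.1656  0.1076] 24.95
slide mm [ 1.3985 -1.7283 77.3221]
```

Pad centre (0.4727, −0.1441); the stamp is about 1.5 mm off in each axis. I'll correct that and lower.

>>> {"name": "send_rows", "arguments": {"motion": [{"claw": -0.8, "slide": [1.5, -1.5, 40], "delta_rot": [0, 0, 0.03]}, {"claw": -0.8, "slide": [1.5, -1.5, 75], "delta_rot": [0, 0, 0.03]}, {"claw": -0.8, "slide": [1.5, -1.5, 98], "delta_rot": [0, 0, 0.03]}, {"claw": -0.8, "slide": [1.5, -1.5, 107], "delta_rot": [0, 0, 0.03]}, {"claw": -0.8, "slide": [1.5, -1.5, 111], "delta_rot": [0, 0, 0.03]}]}}

```text
time: 25.45
position: [0.4722, -0.1432, 0.0858]
tool_rot: [-3.132, 0.241, 0.002]
ft_force: [-0.4, -0.1, -0.2]
grip_width: 0.282
grip_force: 10.0
```

>>> {"name": "send_rows", "arguments": {"motion": [{"claw": -0.8, "slide": [0, 0, 0.7], "delta_rot": [0, 0, 0]}, {"claw": -0.8, "slide": [0, 0, 1.2], "delta_rot": [0, 0, 0]}, {"claw": -0.8, "slide": [0, 0, 1.2], "delta_rot": [0, 0, 0]}]}}

```text
time: 25.75
position: [0.4735, -0.1431, 0.0863]
tool_rot: [3.132, -0.24, 0.003]
ft_force: [-0.2, 0.8, -1.5]
grip_width: 0.282
grip_force: 10.0
```

>>> {"name": "send_rows", "arguments": {"motion": [{"claw": -0.8, "slide": [0, 0, 0.7], "delta_rot": [0, 0, 0]}, {"claw": -0.8, "slide": [0, 0, 1.2], "delta_rot": [0, 0, 0]}, {"claw": -0.8, "slide": [0, 0, 1.2], "delta_rot": [0, 0, 0]}]}}

```text
time: 26.05
position: [0.4727, -0.1428, 0.0841]
tool_rot: [3.132, -0.239, 0.0]
ft_force: [-0.7, -0.5, -1.0]
grip_width: 0.286
grip_force: 10.0
```

>>> {"name": "send_rows", "arguments": {"motion": [{"claw": -0.8, "slide": [0, 1, 0.7], "delta_rot": [0, 0, 0]}, {"claw": -0.8, "slide": [0, 1, 1.2], "delta_rot": [0, 0, 0]}, {"claw": -0.8, "slide": [0, 1, 1.2], "delta_rot": [0, 0, 0]}]}}

```text
time: 26.35
position: [0.4724, -0.1439, 0.0826]
tool_rot: [-3.132, 0.24, 0.001]
ft_force: [0.2, 0.4, -0.2]
grip_width: 0.283
grip_force: 10.0
```

>>> {"name": "send_rows", "arguments": {"motion": [{"claw": -0.8, "slide": [0, 0, 0.6], "delta_rot": [0, 0, 0]}, {"claw": -0.8, "slide": [0, 0, 0.8], "delta_rot": [0, 0, 0]}, {"claw": -0.8, "slide": [0, 0, 0.8], "delta_rot": [0, 0, 0]}]}}

```text
time: 26.65
position: [0.4729, -0.1438, 0.0825]
tool_rot: [3.132, -0.239, 0.001]
ft_force: [-1.0, 2.1, 4.0]
grip_width: 0.284
grip_force: 9.8
```

Contact at the expected height. I'll release and retreat straight up.

>>> {"name": "send_rows", "arguments": {"motion": [{"claw": -0.8, "slide": [0, 0, -0.5], "delta_rot": [0, 0, 0]}, {"claw": -0.3, "slide": [0, 0, -0.5], "delta_rot": [0, 0, 0]}, {"claw": 0, "slide": [0, 0, -0.5], "delta_rot": [0, 0, 0]}, {"claw": 0.2, "slide": [0, 0, -0.5], "delta_rot": [0, 0, 0]}, {"claw": 0.2, "slide": [0, 0, -0.5], "delta_rot": [0, 0, 0]}]}}

```text
time: 27.15
position: [0.4724, -0.1439, 0.0823]
tool_rot: [3.132, -0.24, -0.0]
ft_force: [-0.5, -0.2, -0.0]
grip_width: 0.534
grip_force: 0.0
```

>>> {"name": "send_rows", "arguments": {"motion": [{"claw": 0.2, "slide": [0, 0, -25], "delta_rot": [0, 0, 0]}, {"claw": 0.2, "slide": [0, 0, -60], "delta_rot": [0, 0, 0]}, {"claw": 0.2, "slide": [0, 0, -100], "delta_rot": [0, 0, 0]}, {"claw": 0.2, "slide": [0, 0, -140], "delta_rot": [0, 0, 0]}, {"claw": 0.2, "slide": [0, 0, -170], "delta_rot": [0, 0, 0]}]}}

```text
time: 27.65
position: [0.473, -0.144, 0.2552]
tool_rot: [3.132, -0.24, 0.004]
ft_force: [1.4, -0.5, 0.1]
grip_width: 0.599
grip_force: 0.0
```

```bash
python3 st.py .472 -.1438 .12; python3 - <<'E'
from m import *
snap('side','sf')
w=load('wl');L=cv2.cvtColor(w['color'],cv2.COLOR_BGR2LAB).astype(float)
def wood(im,L,box,z):
    x0,y0,x1,y1=box;m=np.zeros(L.shape[:2],np.uint8);m[y0:y1,x0:x1]=L[y0:y1,x0:x1,2]>143
    m=cv2.morphologyEx(m,cv2.MORPH_OPEN,np.ones((3,3)))
    cs,_=cv2.findContours(m,0,1);h=cv2.convexHull(max(cs,key=cv2.contourArea));return h,m
# expected pixels of the upright stamp on pad
T=np.linalg.inv(w['pose'])
def fproj(p):
    q=T[:3,:3]@np.array(p)+T[:3,3];t=np.arctan2(np.hypot(q[0],q[1]),q[2]);n=np.hypot(q[0],q[1]);return w['cx']+w['fx']*t*q[0]/n,w['cy']+w['fy']*t*q[1]/n
print('expect knob',fproj([.4727,-.144,.082]),'foot',fproj([.4727,-.144,.048]))
h,m=wood(w,L,(285,150,365,235),.048);print('seen wood',cv2.boundingRect(h),cen(h))
for v in range(180,206,4):
    c=np.where(m[v])[0]
    if len(c):print(v,plane(fray(w,c[0],v),.048)[:2],plane(fray(w,c[-1],v),.048)[:2])
v0=[(u,np.argmax(m[:,u])) for u in range(300,340,4) if m[:,u].any()];e=np.array([plane(fray(w,u,v),.048)[:2] for u,v in v0]);print('rear',e.mean(0),np.degrees(-np.arctan(np.polyfit(e[:,1],e[:,0],1)[0])))
# cup and roll: compare the side views before and after
a,b=load('side9')['color'],load('sf')['color']
for n,p in(('cup',[.364,-.093,.05]),('roll',[.393,-.431,.03]),('tamper',[.4955,-.347,.09]),('caddy',[.377,-.306,.08])):
    u,v=map(int,proj(load('sf'),p));print(n,(u,v),cv2.absdiff(a,b)[v-14:v+15,u-14:u+15].mean())
u,v=map(int,proj(load('sf'),[.4727,-.144,.082]));print('stamp top in side',(u,v),b[v+3:v+12:3,u])
E
```

```text
[ 0.4738 -0.1442  0.2548] theta -0.15266432792248108 z [ 0.0046 -0.0015 -1.    ] [ 0.372  -0.0108 -0.1292  1.8092 -0.001   1.3382 -1.4805] 0.6012477586713584 [ 0.1169 -0.4238 -0.104 ] 27.8
slide mm [ -2.4307  -0.2104 134.7403]
expect knob (np.float64(316.8829503216506), np.float64(188.74741101621174)) foot (np.float64(316.96621668377907), np.float64(181.69151909089413))
seen wood (297, 167, 41, 37) (316.9366099558916, 183.751606805293)
180 [ 0.478 -0.121] [ 0.471 -0.166]
184 [ 0.474 -0.121] [ 0.466 -0.167]
188 [ 0.469 -0.12 ] [ 0.462 -0.165]
192 [ 0.464 -0.119] [ 0.457 -0.164]
196 [ 0.459 -0.119] [ 0.452 -0.163]
200 [ 0.453 -0.129] [ 0.449 -0.151]
rear [ 0.49  -0.148] -9.619618424546303
cup (248, 188) 4.899722552516845
roll (316, 250) 5.873959571938169
tamper (332, 201) 3.2104637336504163
caddy (285, 211) 2.6793499801823226
stamp top in side (287, 176) [[ 59  88 116]
 [ 58  87 116]
 [ 64  94 124]]
```

The stamp stands where expected: the wood blob is centred at (317,184), the foot is 46 mm wide, its yaw is −9.6° against the pad's roughly −9°, and its centre is within about 1 mm. I'm handing in.

```bash
python3 -c "
from bench import ctrl
print(ctrl.close_job())"
```

```text
the job is handed in; nothing more can be done
None
```

The job is handed in at about 28 s: the tamper is in its stand, the shaker and jar each have their own caddy pocket, the stamp stands upright on the middle of its ink pad, and the cup and label roll were left alone.

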